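# Empty the transit cradle onto the hook rack

## Robot

A 6-joint arm with a two-finger parallel gripper is mounted at the origin on the work surface. World frame = base frame: x ahead of the robot, y to its left, z up, the work surface at z = 0. Lengths are in m, angles in rad, forces in N, time in s.
With the tool pointing down it reaches from about 0.375 to 0.75 m from the base axis. Payload 9 kg.
Tool frame: the origin (TCP) lies where the fingers leave the gripper's body, on its centre line; the fingertips stand 73 mm ahead of it and the grasp point (between the pads) lies 54 mm ahead of it; z points along the fingers, y is the line along which they close (so a half turn about z gives the same grasp; the last joint's range is limited). The gripper opens to 85 mm and grips with 20 to 120 N. Pads are 22 mm wide; open, the fingers measure 114 mm over their backs; the gripper's body (76 mm by 85 mm) begins 54 mm behind the grasp point. The pads swing forward as they close: fully open they stand 13 mm farther back than shut.
Start: joints at [0.958, 0.104, 0.097, 1.564, 0, 1.353], TCP at [0.231, 0.554, 0.304] pointing down, gripper open.
Joint ranges: [-2.99, 2.99], [-0.84, 1.86], [-1.1, 1.16], [-1.84, 2.11], [-1.51, 1.56], [-3.14, 3.14]. Speed limits (rad/s): [2.22, 2.22, 2.57, 3.14, 3.14, 3.14].

## Interface

Orientations are given as a unit quaternion [w, x, y, z].
In Python, from plant import readout, cams, job gives the robot as it stands. The module is installed in compiled form; this text tells all that it offers.
- The arm moves only by the shell command python3 -m jog 'ROWS' [OPENING] [FORCE]. ROWS is a JSON object of lists of equal length, an entry for each row: "travel": the shift along the tool's x, y, z in m, a list of three; "spin": the turn about the tool's z in rad. In form: {"travel": [[tx, ty, tz], ...], "spin": [spin, ...]}. A call has 1 to 10 rows; each row shifts and turns the commanded pose from where the row before left it, along the tool's axes as they then stand; what a row does not reach is not made up. A row lasts 1/10 s, in which the tool goes at most 50 mm and 8.59 degrees, less where a joint would pass 70% of its speed; a pose out of reach is approached as far as the arm can. A call with a gripper value outside its range is refused whole. OPENING is the opening in per cent of the stroke, from 0 (shut) to 100 (fully open), set as the call begins (- or left out, the last holds). The fingers move at their own pace and stop on an object; FORCE is the grip in N (left out, the last holds). Time passes only in rows, so rows that do not move let the fingers close. It gives the time, the measured TCP pose, the force, the opening and the grip force at its end, in the units of the state.
- readout.state(): the state, without advancing time (a new reading comes with each control period).
- cams.grab_frame(name): name is "scene" or "side" or "wrist"; returns a dict with "color" (384x512x3 uint8, blue, green, red), "fx", "fy", "cx", "cy" (pixels), "k1" (the pictures are not rectified: a ray, as slopes to the right and down, at radius r is drawn at 1 + k1 r^2 times it, then the intrinsics apply), "rvec" (rotation vector, rad) and "tvec" (3), from world to camera coordinates, as OpenCV has them. Camera axes: x right, y down, z forward; pixel columns grow to the right and rows downward; lengths in m; the calibration is good to about 2 mm. A picture is of the moment at which its call begins. There is no depth.
- job.sign_off(): hands the job in; it is judged then, once.
Trained networks look in a picture, given as the dict that the camera call returned (one of the last four; its "shot" number tells which), for a name from the list of things; names that differ only in an ending like _2 or _b are one class to them, and where a whole thing is asked for, a point or a joint stands for the part that bears it (a point fixed in the world has none). Each returns a list of dicts, best first, with "p" (0 to 1); they miss things now and then, are a little off and sometimes report something else, mostly with a low value. They report only what shows in the picture. A call takes as long as a camera call. They do not tell look-alikes from the thing itself.
- cams.spot_in(picture, thing): "point" ([column, row] in pixels, amid what is visible of it).
The state is a dict: "clock": time; "q": joint angles; "joint_velocities": joint speeds; "effort": joint torques, N m; "tool_pos": TCP position; "tcp_rot": TCP orientation; "contact_force": force on the tool from outside, world axes, zero at the start; "torque": the same for the moment, N m; "gripper_width": opening from 0.0 (shut) to 1.0 (fully open); "gripper_force": force on a finger pad.
Only numpy, scipy, OpenCV 4.12 (cv2) and the standard library are available. Lean on these libraries where they do the work, as an engineer would, in place of code of your own. Each camera call takes 0.05 s, during which the arm holds its last target. There are 200 camera calls.

## Task

Slide the cradle's lock bar fully open, then pull every primed casting up off the stud it is snapped onto and hang it by its eye on the hook rack, one casting to a hook, so that it hangs freely from the level part of the hook. When all of them hang, slide the lock bar fully shut again; leave the other parts on the table where they are.

Things in the scene. Friction and masses are not known exactly. Their poses are not given: they have to be found in the camera images.
- casting1: Red-brown primed casting, 124 mm high, 0.3 kg; may be absent. Origin: centre of underside; z up. Body 48 (x) x 44 (y) mm, 50 high; foot flange 6 mm high reaches y = +-30. Neck to 66 mm; on it the eye, 14 mm thick (x), flat sides 52 mm apart (y). Starts snapped on a stud, underside on the cradle's plate, x along the cradle's x. Same after a half turn; stands by itself on a table.
- eye1 (a point): Middle of the underside of the top bar of casting1's eye, 114 mm above the casting's underside: the point to rest on a hook. The eye's opening is 32 mm wide (y) and 48 mm high (66 to 114 mm above the underside), its axis is the casting's x; the bar above it is 10 mm thick.
- casting2: Red-brown primed casting, 124 mm high, 0.3 kg; may be absent. Origin: centre of underside; z up. Body 48 (x) x 44 (y) mm, 50 high; foot flange 6 mm high reaches y = +-30. Neck to 66 mm; on it the eye, 14 mm thick (x), flat sides 52 mm apart (y). Starts snapped on a stud, underside on the cradle's plate, x along the cradle's x. Same after a half turn; stands by itself on a table.
- eye2 (a point): Middle of the underside of the top bar of casting2's eye, 114 mm above the casting's underside: the point to rest on a hook. The eye's opening is 32 mm wide (y) and 48 mm high (66 to 114 mm above the underside), its axis is the casting's x; the bar above it is 10 mm thick.
- casting3: Red-brown primed casting, 124 mm high, 0.3 kg; may be absent. Origin: centre of underside; z up. Body 48 (x) x 44 (y) mm, 50 high; foot flange 6 mm high reaches y = +-30. Neck to 66 mm; on it the eye, 14 mm thick (x), flat sides 52 mm apart (y). Starts snapped on a stud, underside on the cradle's plate, x along the cradle's x. Same after a half turn; stands by itself on a table.
- eye3 (a point): Middle of the underside of the top bar of casting3's eye, 114 mm above the casting's underside: the point to rest on a hook. The eye's opening is 32 mm wide (y) and 48 mm high (66 to 114 mm above the underside), its axis is the casting's x; the bar above it is 10 mm thick.
- casting4: Red-brown primed casting, 124 mm high, 0.3 kg; may be absent. Origin: centre of underside; z up. Body 48 (x) x 44 (y) mm, 50 high; foot flange 6 mm high reaches y = +-30. Neck to 66 mm; on it the eye, 14 mm thick (x), flat sides 52 mm apart (y). Starts snapped on a stud, underside on the cradle's plate, x along the cradle's x. Same after a half turn; stands by itself on a table.
- eye4 (a point): Middle of the underside of the top bar of casting4's eye, 114 mm above the casting's underside: the point to rest on a hook. The eye's opening is 32 mm wide (y) and 48 mm high (66 to 114 mm above the underside), its axis is the casting's x; the bar above it is 10 mm thick.
- cradle: Fixed steel transit cradle, plate 12 mm thick, x -150 to +250, y +-50 mm; four 22 mm square studs 34 mm high on it at x = -114, -38, 38, 114 mm (casting1..4 in that order). Sprung balls in the studs snap into the castings' sockets: a straight upward pull of 10 to 20 N frees one, clear of the stud after 34 mm. Origin: underside, middle of the stud row.
- lockbar (a joint): Grey lock bar that slides along the cradle's +x, in m: 0 shut (its four tabs lie over the castings' flanges on the +y side, so that these cannot be lifted), 0.040 fully open (stop); the tabs clear the castings from 0.034 on. Friction about 2.5 N; it stays where it is left.
- lock_grip (a point): Grip of the lock bar: black upright fin at the +x end of the cradle, 24 mm along the cradle's x, 14 mm along its y (pinch it across this), top 88 mm above the table. The point lies on its middle, 18 mm below its top, and moves with the bar. Axes as the cradle.
- rack: Low hook rack fixed on the table: foot plate 160 x 400 x 6 mm (from x = -60 to +100 mm), two posts and a cross bar (front face at x = +60 mm) with four hooks in a row along its y at -150, -50, +50, +150 mm. Origin: underside, middle of the hook row. The hooks point to the rack's -x, towards the robot.
- hook1 (a point): Top of the level part of a hook, a flat bar 14 mm wide and 8 mm thick, 158 mm above the table; level from the cross bar (60 mm behind, +x) to 28 mm in front (-x), then it turns up to a tip 36 mm in front whose top is 14 mm above this point. Axes as the rack. An eye goes over the tip from the front and its top bar is set down on the level part.
- hook2 (a point): Top of the level part of a hook, a flat bar 14 mm wide and 8 mm thick, 158 mm above the table; level from the cross bar (60 mm behind, +x) to 28 mm in front (-x), then it turns up to a tip 36 mm in front whose top is 14 mm above this point. Axes as the rack. An eye goes over the tip from the front and its top bar is set down on the level part.
- hook3 (a point): Top of the level part of a hook, a flat bar 14 mm wide and 8 mm thick, 158 mm above the table; level from the cross bar (60 mm behind, +x) to 28 mm in front (-x), then it turns up to a tip 36 mm in front whose top is 14 mm above this point. Axes as the rack. An eye goes over the tip from the front and its top bar is set down on the level part.
- hook4 (a point): Top of the level part of a hook, a flat bar 14 mm wide and 8 mm thick, 158 mm above the table; level from the cross bar (60 mm behind, +x) to 28 mm in front (-x), then it turns up to a tip 36 mm in front whose top is 14 mm above this point. Axes as the rack. An eye goes over the tip from the front and its top bar is set down on the level part.
- dish: Primed round dish, 76 mm across, 36 mm high, lying on the table; not part of the job, leave it alone. Origin: centre of its underside.
- collar: Primed ring, 72 mm across, 22 mm high, lying on the table; not part of the job, leave it alone. Origin: centre of its underside.
There are look-alikes about, which are no part of the job. Leave any purple look-alike of the casting2 alone. Leave any purple look-alike of the casting1 alone.

How it is judged:
On the way, in this order (a step that is already met when the one before it is completed fails the run):
1. the lock bar is slid open (at least 34 mm) (value of joint lockbar above 0.034 m), for 0.1 s.
2. every casting present hangs by its eye on a hook, while the lock bar is open (x of eye1 in the frame of rack between -0.032 and 0.06 m and (y of eye1 in the frame of rack between -0.163 and -0.137 m or y of eye1 in the frame of rack between -0.063 and -0.037 m or y of eye1 in the frame of rack between 0.037 and 0.063 m or y of eye1 in the frame of rack between 0.137 and 0.163 m) and z of eye1 in the frame of rack between 0.152 and 0.166 m and angle between each of casting1, casting2, casting3, casting4's own z axis and vertical below 0.6 rad and x of eye2 in the frame of rack between -0.032 and 0.06 m and (y of eye2 in the frame of rack between -0.163 and -0.137 m or y of eye2 in the frame of rack between -0.063 and -0.037 m or y of eye2 in the frame of rack between 0.037 and 0.063 m or y of eye2 in the frame of rack between 0.137 and 0.163 m) and z of eye2 in the frame of rack between 0.152 and 0.166 m and x of eye3 in the frame of rack between -0.032 and 0.06 m and (y of eye3 in the frame of rack between -0.163 and -0.137 m or y of eye3 in the frame of rack between -0.063 and -0.037 m or y of eye3 in the frame of rack between 0.037 and 0.063 m or y of eye3 in the frame of rack between 0.137 and 0.163 m) and z of eye3 in the frame of rack between 0.152 and 0.166 m and x of eye4 in the frame of rack between -0.032 and 0.06 m and (y of eye4 in the frame of rack between -0.163 and -0.137 m or y of eye4 in the frame of rack between -0.063 and -0.037 m or y of eye4 in the frame of rack between 0.037 and 0.063 m or y of eye4 in the frame of rack between 0.137 and 0.163 m) and z of eye4 in the frame of rack between 0.152 and 0.166 m and value of joint lockbar above 0.02 m), for 0.2 s.
3. the lock bar is slid shut again (within 6 mm) (value of joint lockbar below 0.006 m), for 0.2 s.
At the end, for the whole second after the job is handed in: Every casting present hangs by its eye on the level part of a hook (top bar within 13 mm sideways and -6 to +8 mm in height of the hook's top, tilted under 0.6 rad), and the lock bar is shut to within 6 mm (x of eye1 in the frame of rack between -0.032 and 0.06 m and (y of eye1 in the frame of rack between -0.163 and -0.137 m or y of eye1 in the frame of rack between -0.063 and -0.037 m or y of eye1 in the frame of rack between 0.037 and 0.063 m or y of eye1 in the frame of rack between 0.137 and 0.163 m) and z of eye1 in the frame of rack between 0.152 and 0.166 m and angle between each of casting1, casting2, casting3, casting4's own z axis and vertical below 0.6 rad and x of eye2 in the frame of rack between -0.032 and 0.06 m and (y of eye2 in the frame of rack between -0.163 and -0.137 m or y of eye2 in the frame of rack between -0.063 and -0.037 m or y of eye2 in the frame of rack between 0.037 and 0.063 m or y of eye2 in the frame of rack between 0.137 and 0.163 m) and z of eye2 in the frame of rack between 0.152 and 0.166 m and x of eye3 in the frame of rack between -0.032 and 0.06 m and (y of eye3 in the frame of rack between -0.163 and -0.137 m or y of eye3 in the frame of rack between -0.063 and -0.037 m or y of eye3 in the frame of rack between 0.037 and 0.063 m or y of eye3 in the frame of rack between 0.137 and 0.163 m) and z of eye3 in the frame of rack between 0.152 and 0.166 m and x of eye4 in the frame of rack between -0.032 and 0.06 m and (y of eye4 in the frame of rack between -0.163 and -0.137 m or y of eye4 in the frame of rack between -0.063 and -0.037 m or y of eye4 in the frame of rack between 0.037 and 0.063 m or y of eye4 in the frame of rack between 0.137 and 0.163 m) and z of eye4 in the frame of rack between 0.152 and 0.166 m and value of joint lockbar below 0.006 m); the robot touches nothing.
It fails at once if the dish is pushed more than 8 cm from its place (distance of dish from where it was at the start of the episode above 0.08 m).
It fails at once if the collar is pushed more than 8 cm from its place (distance of collar from where it was at the start of the episode above 0.08 m).
Of casting1, casting2, casting3, casting4 only 3 to 4 are there at a start; the rules pass over those that are not, and their reading is None.
At some moment in a run one of casting1, casting2, casting3, casting4 may be knocked a few centimetres aside while the robot is not near it.
Once in a run the grip may slacken for a moment while it holds something.
It also fails if it takes over 208 s, if anything falls off the work surface, if the arm or the gripper's body presses on something with over 40 N, if the wrist force passes 120 N, or if a joint passes its speed limit or range.

## Working session

There is one attempt and no reset: what is moved stays moved. The work goes in short steps, Python scripts to look and compute and a shell command to move; the robot and the scene stay as the last step left them, time stands still between calls to the robot, and variables do not carry over. Pictures are saved under pics/ and viewed, at most 14 in all, crops included, and the job is handed in when it is done.

```bash
mkdir -p pics; cat > h.py <<'E'
import numpy as np, cv2
from scipy.spatial.transform import Rotation as R
from plant import readout, cams, job
def K(f): return np.array([[f['fx'],0,f['cx']],[0,f['fy'],f['cy']],[0,0,1.]]), np.array([f['k1'],0,0,0.])
def proj(f,P):
    k,d=K(f); return cv2.projectPoints(np.array(P,float).reshape(-1,3),np.array(f['rvec'],float),np.array(f['tvec'],float),k,d)[0].reshape(-1,2)
def ray(f,px):
    k,d=K(f); u=cv2.undistortPoints(np.array(px,float).reshape(-1,1,2),k,d).reshape(-1,2)
    Rm=cv2.Rodrigues(np.array(f['rvec'],float))[0]; c=-Rm.T@np.array(f['tvec'],float)
    return c,(np.c_[u,np.ones(len(u))])@Rm
def atz(f,px,z):
    c,d=ray(f,px); return c+d*((z-c[2])/d[:,2])[:,None]
def tri(obs):
    A=np.zeros((3,3));b=np.zeros(3)
    for f,px in obs:
        c,d=ray(f,px); d=d[0]/np.linalg.norm(d[0]); M=np.eye(3)-np.outer(d,d); A+=M;b+=M@c
    return np.linalg.solve(A,b)
def rot(s): q=s['tcp_rot']; return R.from_quat([q[1],q[2],q[3],q[0]]).as_matrix()
def delta(target,yaw=None):
    "travel (tool axes) to bring TCP to target; spin to turn tool y to world yaw"
    s=readout.state(); M=rot(s); y=np.arctan2(M[1,1],M[0,1])
    t=M.T@(np.array(target)-np.array(s['tool_pos']))
    out=dict(tcp=np.round(s['tool_pos'],4),travel=np.round(t,4),yawy=round(np.degrees(y),2),toolz=np.round(M[:,2],3),clock=s['clock'],q6=round(s['q'][5],2))
    if yaw is not None: d=-(yaw-y); out['spin']=round((d+np.pi/2)%np.pi-np.pi/2,4)
    return out
E
python3 - <<'E'
from h import *
for n in('scene','side','wrist'):
    f=cams.grab_frame(n); cv2.imwrite(f'pics/{n}0.png',f['color'])
    print(n,[round(f[k],3) for k in('fx','cx','cy','k1')],np.round(ray(f,[[256,192]]),3).tolist() if 0 else np.round(ray(f,[[256,192]])[0],3))
    if n!='wrist':
        for t in('casting1','lock_grip','rack','dish','collar','cradle'):
            print(t,[(np.round(d['point']),round(d['p'],2)) for d in cams.spot_in(f,t)])
print(readout.state())
E
```

```text
scene [355.336, 257.978, 191.132, 0.025] [1.033 0.634 0.783]
casting1 [(array([221., 204.]), 0.87), (array([219., 168.]), 0.66), (array([226., 178.]), 0.66), (array([216., 178.]), 0.53)]
lock_grip [(array([234., 224.]), 0.92)]
rack [(array([217., 179.]), 0.7), (array([345., 293.]), 0.59)]
dish [(array([292., 221.]), 0.77), (array([233., 216.]), 0.42)]
collar [(array([338., 246.]), 0.56), (array([223., 186.]), 0.4)]
cradle [(array([228., 224.]), 0.66), (array([222., 204.]), 0.61)]
side [413.123, 257.8, 198.628, -0.093] [-0.109 -1.074  0.81 ]
casting1 [(array([330., 343.]), 0.86), (array([288., 216.]), 0.78), (array([302., 260.]), 0.76), (array([289., 221.]), 0.72), (array([319., 300.]), 0.66)]
lock_grip [(array([279., 239.]), 0.88), (array([196., 207.]), 0.65)]
rack [(array([219., 176.]), 0.8), (array([287., 223.]), 0.42)]
dish [(array([221., 218.]), 0.63), (array([218., 175.]), 0.62)]
collar [(array([194., 208.]), 0.46)]
cradle [(array([283., 259.]), 0.81), (array([292., 246.]), 0.49)]
wrist [282.175, 253.536, 197.972, -0.026] [0.166 0.581 0.373]
{'clock': 0.75, 'q': array([9.58261670e-01, 1.04061454e-01, 9.73081459e-02, 1.56389856e+00,
       2.04220881e-05, 1.35308358e+00]), 'joint_velocities': array([ 0.00032551, -0.00016447,  0.00030612,  0.00158336, -0.00140026,
        0.00108527]), 'effort': array([-7.15642473e-04, -5.56680572e+01,  5.03716314e+01,  8.08743152e-04,
       -4.12275995e-04,  2.10878022e-05]), 'tool_pos': array([0.23079633, 0.55386475, 0.30395776]), 'tcp_rot': array([1.97856377e-05, 1.96131229e-01, 9.80577654e-01, 7.02107547e-05]), 'contact_force': array([-0.32473732, -0.04276834,  0.06536407]), 'torque': array([-0.05254784, -0.00828813,  0.0392477 ]), 'gripper_force': 0.0, 'gripper_width': 0.9974748793765436}
```

View pics/scene0.png

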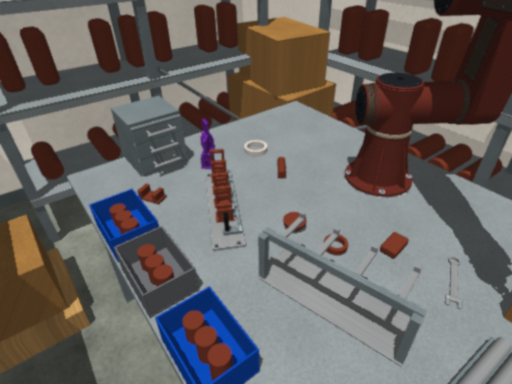

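View pics/side0.png

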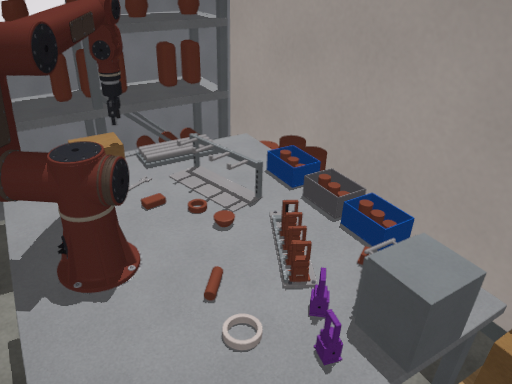

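Scene view: cradle plate end at (228,240), lock grip at (228,220), red castings up the column (218–224, 155–210), purple look-alikes at (207,135–160), rack with front hooks at (298,222)…(413,275). Side view: red castings at (290,205)–(300,268), purple ones at (320,295) and (330,345).

```bash
python3 - <<'E'
from h import *
a=cv2.imread('pics/scene0.png');b=cv2.imread('pics/side0.png')
cv2.imwrite('pics/c1.png',np.hstack([cv2.resize(a[140:255,185:255],None,fx=5,fy=5,interpolation=3),cv2.resize(b[190:290,260:330],None,fx=5.75,fy=5.75,interpolation=3)[:575]]))
cv2.imwrite('pics/c2.png',cv2.resize(a[205:365,245:435],None,fx=3.7,fy=3.7,interpolation=3))
cv2.imwrite('pics/c3.png',cv2.resize(b[125:225,165:285],None,fx=6,fy=6,interpolation=3))
E
```

```text
(no output)
```

View pics/c1.png

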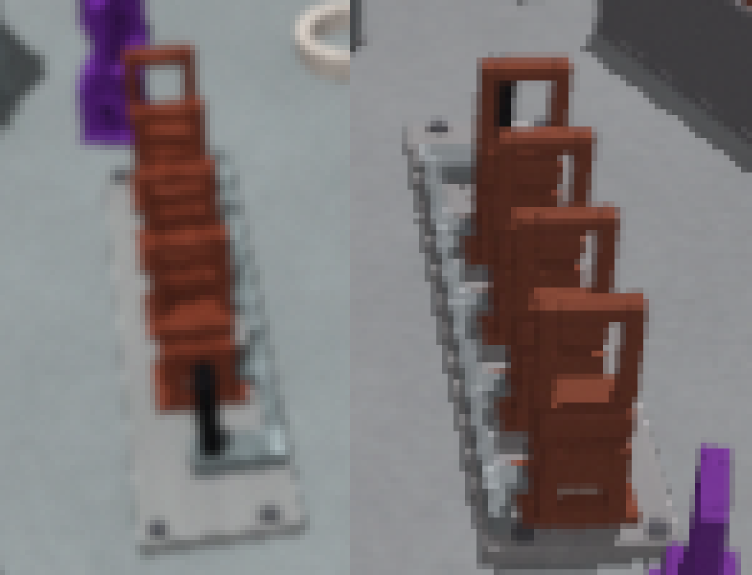

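View pics/c2.png

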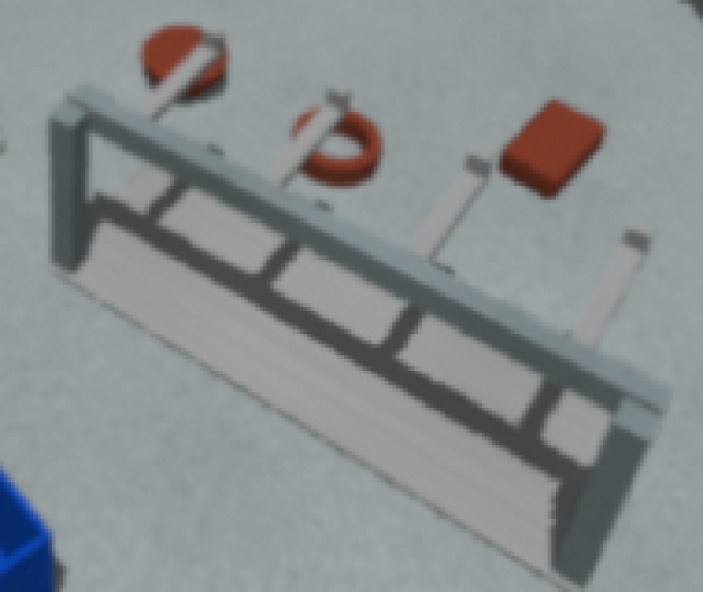

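View pics/c3.png

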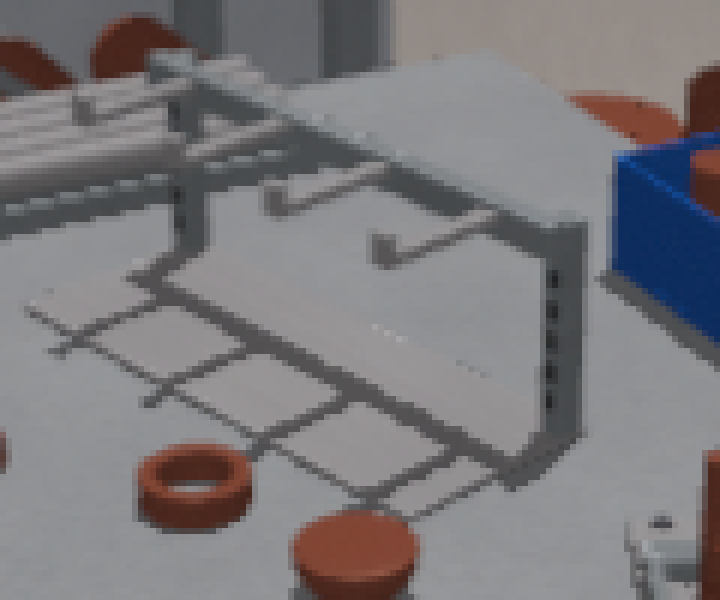

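Four red castings stand on the cradle. In side coordinates, their tops are at about (298,243), (295,228), (292,213) and (289,202). The candidates were those four and the purple look-alikes at (320,295) and (330,345). I choose the four red ones on the plate. Next: fit the cradle and rack poses.

```bash
python3 - <<'E'
from h import *
from scipy.optimize import least_squares
fs={n:cams.grab_frame(n) for n in('scene','side')}
def sc1(x,y): return (x/5+185-.4,y/5+140-.4)
def sd1(x,y): return ((x-350)/5.75+260-.4,y/5.75+190-.4)
def sc2(x,y): return (x/3.7+245-.4,y/3.7+205-.4)
def sd3(x,y): return (x/6+165-.4,y/6+125-.4)
cr=[('scene',sc1(140,543),(.25,-.05,.012)),('scene',sc1(305,522),(.25,.05,.012)),
('side',sd1(480,545),(-.15,.05,.012)),('side',sd1(405,122),(.25,.05,.012)),('side',sd1(675,535),(-.15,-.05,.012))]
rk=[('scene',sc2(213,40),(-.034,-.15,.172)),('scene',sc2(338,96),(-.034,-.05,.172)),('scene',sc2(478,158),(-.034,.05,.172)),('scene',sc2(637,234),(-.034,.15,.172)),
('side',sd3(83,92),(-.034,.15,.172)),('side',sd3(273,183),(-.034,-.05,.172)),('side',sd3(383,236),(-.034,-.15,.172)),
('side',sd3(28,310),(-.06,.2,.006)),('side',sd3(412,517),(-.06,-.2,.006)),('scene',sc2(55,268),(.1,-.2,.003)),('scene',sc2(580,588),(.1,.2,.003))]
def W(p,m):
    c,s=np.cos(p[2]),np.sin(p[2]); return (p[0]+c*m[0]-s*m[1],p[1]+s*m[0]+c*m[1],m[2])
for nm,L,g in(('cradle',cr,(.55,-.2,1.5)),('rack',rk,(.55,.3,.7))):
    fn=lambda p:np.concatenate([proj(fs[n],W(p,m))[0]-px for n,px,m in L])
    best=min((least_squares(fn,(g[0],g[1],a),loss='soft_l1') for a in np.arange(-3,3.2,.5)),key=lambda r:r.cost)
    print(nm,np.round(best.x,4),'deg',np.degrees(best.x[2]));print(np.round(fn(best.x).reshape(-1,2),1).tolist())
    ms={'cradle':[(-.114,0,.136),(-.038,0,.136),(.038,0,.136),(.114,0,.136)],'rack':[(0,-.15,.158),(0,-.05,.158),(0,.05,.158),(0,.15,.158)]}[nm]
    for m in ms: print(np.round(W(best.x,m),3),[np.round(proj(fs[n],W(best.x,m))[0]) for n in fs])
for t in('lock_grip','dish','collar'):
    d=[cams.spot_in(fs[n],t) for n in fs]; print(t,tri([(fs[n],x[0]['point']) for n,x in zip(fs,d) if x]))
E
```

```text
cradle [ 0.5437 -0.248   1.0961] deg 62.80243014068115
[[-0.2, 0.8], [0.1, 0.7], [-0.3, 0.5], [-0.4, 0.2], [0.3, 1.0]]
[ 0.492 -0.349  0.136] [array([217., 150.]), array([301., 242.])]
[ 0.526 -0.282  0.136] [array([218., 161.]), array([297., 226.])]
[ 0.561 -0.214  0.136] [array([220., 174.]), array([293., 213.])]
[ 0.596 -0.147  0.136] [array([222., 187.]), array([289., 200.])]
rack [0.5101 0.2798 0.263 ] deg 15.066275312447207
[[-0.2, -1.9], [0.0, -1.3], [0.4, -0.2], [0.8, -0.6], [-0.4, 0.8], [0.2, 0.3], [-0.0, -0.3], [-0.5, -1.0], [-0.3, -0.1], [-2.9, 1.2], [-0.7, 4.6]]
[0.549 0.135 0.158] [array([295., 224.]), array([235., 164.])]
[0.523 0.231 0.158] [array([329., 241.]), array([217., 156.])]
[0.497 0.328 0.158] [array([367., 260.]), array([200., 149.])]
[0.471 0.425 0.158] [array([411., 281.]), array([185., 142.])]
lock_grip [ 0.55675982 -0.15281112 -0.01795852]
dish [0.43880197 0.02119648 0.02427417]
collar [0.39067607 0.16505781 0.00361755]
```

```bash
cat >> h.py <<'E'
CR=(.5437,-.248,1.0961); RK=(.5101,.2798,.263)
def W(p,m):
    c,s=np.cos(p[2]),np.sin(p[2]); return np.array((p[0]+c*m[0]-s*m[1],p[1]+s*m[0]+c*m[1],m[2]))
def L(p,w):
    c,s=np.cos(p[2]),np.sin(p[2]); dx,dy=w[0]-p[0],w[1]-p[1]; return np.array((c*dx+s*dy,-s*dx+c*dy,w[2]))
E
python3 - <<'E'
from h import *
f=cams.grab_frame('scene')
for p,z in(((205,362),.088),((205,370),.088),((212,452),.024),((234,224),.07)):
    px=(p[0]/5+184.6,p[1]/5+139.6) if z!=.07 else p
    print(p,np.round(L(CR,atz(f,[px],z)[0]),4))
print(delta(W(CR,(.2,0,.3)),CR[2]+np.pi/2))
E
```

```text
(205, 362) [0.1775 0.0013 0.088 ]
(205, 370) [0.185  0.0006 0.088 ]
(212, 452) [0.1885 0.0004 0.024 ]
(234, 224) [0.2159 0.0216 0.07  ]
{'tcp': array([0.2308, 0.5539, 0.304 ]), 'travel': array([-0.6132, -0.4205,  0.0039]), 'yawy': np.float64(67.38), 'toolz': array([ 0.,  0., -1.]), 'clock': 1.2, 'q6': np.float64(1.35), 'spin': np.float64(-1.4909)}
```

```bash
python3 -m jog '{"travel":[[-0.041,-0.028,0],[-0.041,-0.028,0],[-0.041,-0.028,0],[-0.041,-0.028,0],[-0.041,-0.028,0],[-0.041,-0.028,0],[-0.041,-0.028,0],[-0.041,-0.028,0],[-0.041,-0.028,0],[-0.041,-0.028,0]],"spin":[0,0,0,0,0,0,0,0,0,0]}' 40
python3 -m jog '{"travel":[[-0.041,-0.028,0],[-0.041,-0.028,0],[-0.041,-0.028,0],[-0.041,-0.028,0],[-0.037,-0.028,0],[0,0,0]],"spin":[0,0,0,0,0,0]}'
python3 -m jog '{"travel":[[0,0,0],[0,0,0],[0,0,0],[0,0,0],[0,0,0],[0,0,0],[0,0,0],[0,0,0],[0,0,0],[0,0,0]],"spin":[-0.149,-0.149,-0.149,-0.149,-0.149,-0.149,-0.149,-0.149,-0.149,-0.149]}'
python3 - <<'E'
from h import *
print(delta(W(CR,(.19,0,.2)),CR[2]+np.pi/2))
f=cams.grab_frame('wrist');cv2.imwrite('pics/w1.png',cv2.resize(f['color'],None,fx=1.5,fy=1.5))
print(proj(f,W(CR,(.19,0,.088))),[(d['point'],d['p']) for d in cams.spot_in(f,'lock_grip')])
E
```

```text
clock: 2.2
tool_pos: [0.5023, 0.1357, 0.3042]
tcp_rot: [0.0, 0.196, 0.981, 0.0]
contact_force: [0.9, 0.9, 0.2]
gripper_width: 0.397
gripper_force: 0.0
clock: 2.8
tool_pos: [0.6347, -0.0739, 0.3017]
tcp_rot: [-0.001, 0.199, 0.98, -0.0]
contact_force: [0.4, 0.6, -1.8]
gripper_width: 0.402
gripper_force: 0.0
clock: 3.8
tool_pos: [0.6331, -0.0684, 0.304]
tcp_rot: [0.0, -0.523, 0.852, 0.0]
contact_force: [0.1, 0.1, -0.1]
gripper_width: 0.402
gripper_force: 0.0
{'tcp': array([ 0.6331, -0.0684,  0.304 ]), 'travel': array([ 0.0106, -0.0026,  0.104 ]), 'yawy': np.float64(153.12), 'toolz': array([ 0.,  0., -1.]), 'clock': 3.8, 'q6': np.float64(-1.41), 'spin': np.float64(0.0056)}
[[251.681717 177.166025]] []
```

View pics/w1.png

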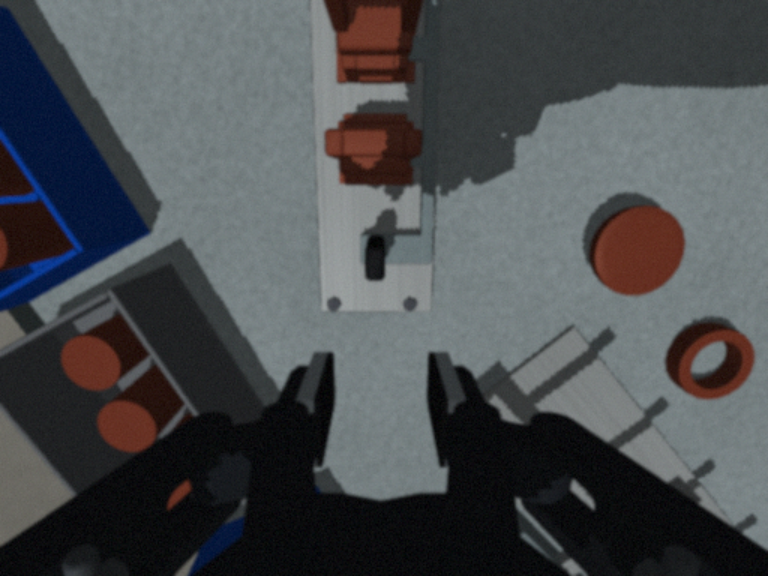

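Wrist view: the fin is at (375,258) in the enlarged picture, casting4 at (375,150), casting3 at (375,60), and the plate end corners at (322,311) and (433,311). The fin agrees with the prediction of (377,266).

```bash
python3 - <<'E'
from h import *
f=cams.grab_frame('wrist')
print(np.round(proj(f,[W(CR,m) for m in((.25,-.05,.012),(.25,.05,.012),(.19,0,.088),(.178,0,.088),(.202,0,.088))])*1.5))
for px,z in(((322,311),.012),((433,311),.012),((375,238),.088),((375,270),.088)): print(np.round(L(CR,atz(f,[(px[0]/1.5,px[1]/1.5)],z)[0]),4))
print(delta(W(CR,(.19,0,.126)),CR[2]+np.pi/2))
E
```

```text
[[322. 314.]
 [434. 314.]
 [378. 266.]
 [378. 248.]
 [378. 283.]]
[ 0.2475 -0.0503  0.012 ]
[0.2474 0.0492 0.012 ]
[ 0.1709 -0.0017  0.088 ]
[ 0.1929 -0.0017  0.088 ]
{'tcp': array([ 0.6331, -0.0685,  0.304 ]), 'travel': array([ 0.0106, -0.0025,  0.178 ]), 'yawy': np.float64(152.58), 'toolz': array([ 0.,  0., -1.]), 'clock': 3.95, 'q6': np.float64(-1.4), 'spin': np.float64(-0.0039)}
```

```bash
python3 -m jog '{"travel":[[0.006,-0.002,0.03],[0.006,0,0.03],[0,0,0.03],[0,0,0.03],[0,0,0.03],[0,0,0.024],[0,0,0]],"spin":[0,0,0,0,0,0,0]}' 40
python3 -m jog '{"travel":[[0,0,0],[0,0,0],[0,0,0],[0,0,0],[0,0,0],[0,0,0]],"spin":[0,0,0,0,0,0]}' 0 40
python3 -m jog '{"travel":[[-0.007,0,0],[-0.007,0,0],[-0.007,0,0],[-0.007,0,0],[-0.007,0,0],[-0.007,0,0],[0,0,0],[0,0,0]],"spin":[0,0,0,0,0,0,0,0]}'
python3 -c "
from h import *
print(L(CR,readout.state()['tool_pos']))"
```

```text
clock: 4.65
tool_pos: [0.6273, -0.0795, 0.1259]
tcp_rot: [-0.002, -0.519, 0.855, 0.002]
contact_force: [-1.1, 0.1, -0.3]
gripper_width: 0.394
gripper_force: 0.0
clock: 5.25
tool_pos: [0.631, -0.081, 0.1314]
tcp_rot: [0.001, -0.52, 0.854, -0.001]
contact_force: [6.9, -3.0, -8.9]
gripper_width: 0.155
gripper_force: 47.1
clock: 6.05
tool_pos: [0.6485, -0.0469, 0.1313]
tcp_rot: [-0.002, -0.519, 0.855, -0.003]
contact_force: [-6.0, -20.1, -5.1]
gripper_width: 0.152
gripper_force: 48.1
[ 0.22677533 -0.00123772  0.13128378]
```

```bash
python3 -m jog '{"travel":[[0,0,0],[0,0,0],[0,0,0],[0,0,-0.02],[0,0,-0.03],[0,0,-0.04],[0,0,-0.04],[0,0,-0.04],[0,0,0],[0,0,0]],"spin":[0,0,0,0,0,0,0,0,0,0]}' 40
python3 - <<'E'
from h import *
f=cams.grab_frame('wrist');cv2.imwrite('pics/w2.png',cv2.resize(f['color'],None,fx=1.5,fy=1.5))
print(np.round(proj(f,[W(CR,m) for m in((.228,0,.088),(.114,0,.136),(.038,0,.136))])*1.5))
print(delta(W(CR,(.114,0,.28)),CR[2]+np.pi/2))
E
```

```text
clock: 7.05
tool_pos: [0.6494, -0.0429, 0.3017]
tcp_rot: [0.001, -0.521, 0.854, -0.001]
contact_force: [0.8, 1.1, -0.8]
gripper_width: 0.401
gripper_force: 0.0
[[383. 277.]
 [383.  80.]
 [383. -97.]]
{'tcp': array([ 0.6489, -0.0428,  0.3   ]), 'travel': array([ 0.1166, -0.0003,  0.0199]), 'yawy': np.float64(152.76), 'toolz': array([ 0.001,  0.   , -1.   ]), 'clock': 7.1, 'q6': np.float64(-1.36), 'spin': np.float64(-0.0008)}
```

View pics/w2.png

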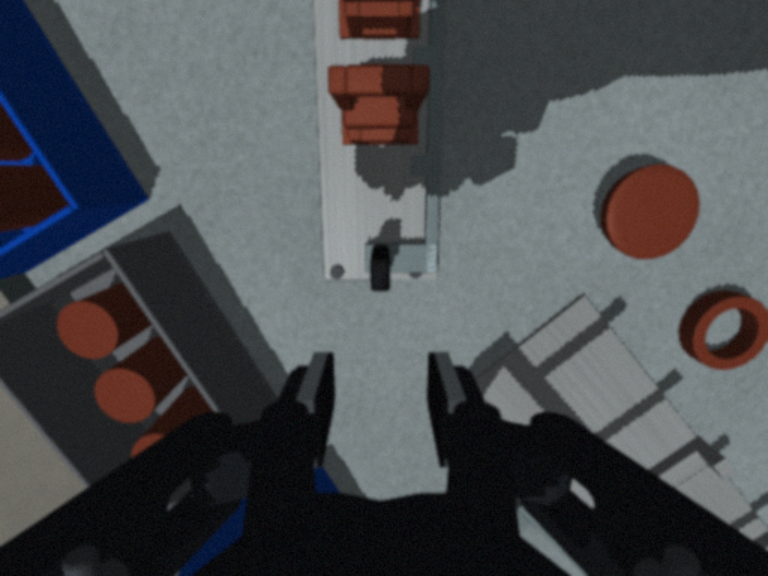

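The bar is open, with the fin now beyond the plate's end line at (380,265). Casting4's eye bar is at (379,78), and the prediction was (383,80). Now grasp casting4.

```bash
python3 -m jog '{"travel":[[0.04,-0.001,0],[0.04,0,0],[0.036,0,0.01],[0,0,0.03],[0,0,0.03],[0,0,0.03],[0,0,0.03],[0,0,0],[0,0,0]],"spin":[0,0,0,0,0,0,0,0,0]}' 100
python3 - <<'E'
from h import *
print(delta(W(CR,(.114,-.001,.168)),CR[2]+np.pi/2), readout.state()['contact_force'])
E
```

```text
clock: 8.0
tool_pos: [0.5959, -0.1462, 0.1692]
tcp_rot: [-0.001, -0.521, 0.854, 0.001]
contact_force: [1.1, -1.2, 1.6]
gripper_width: 0.998
gripper_force: 0.0
{'tcp': array([ 0.5959, -0.1462,  0.1692]), 'travel': array([ 0.0004, -0.0012,  0.0012]), 'yawy': np.float64(152.76), 'toolz': array([-0.002,  0.001, -1.   ]), 'clock': 8.0, 'q6': np.float64(-1.55), 'spin': np.float64(-0.0008)} [ 1.08615166 -1.16158161  1.55153589]
```

Grip and pull straight up.

```bash
python3 -m jog '{"travel":[[0,0,0],[0,0,0],[0,0,0],[0,0,0],[0,0,0],[0,0,0]],"spin":[0,0,0,0,0,0]}' 0 100
python3 -m jog '{"travel":[[0,0,-0.005],[0,0,-0.005],[0,0,-0.01],[0,0,-0.01],[0,0,-0.01],[0,0,-0.02],[0,0,-0.03],[0,0,-0.04],[0,0,-0.04],[0,0,0]],"spin":[0,0,0,0,0,0,0,0,0,0]}'
python3 - <<'E'
from h import *
f=cams.grab_frame('side')
s=readout.state();print(s['gripper_width'],s['contact_force'])
for m in ((-.08,.15),): print(delta(W(RK,(*m,.30)),RK[2]+np.pi/2))
cv2.imwrite('pics/s3.png',cv2.resize(f['color'][100:340,150:420],None,fx=2.5,fy=2.5))
E
```

```text
clock: 8.6
tool_pos: [0.5976, -0.1471, 0.172]
tcp_rot: [0.001, -0.521, 0.854, -0.001]
contact_force: [0.4, -0.1, 7.5]
gripper_width: 0.592
gripper_force: 102.5
clock: 9.6
tool_pos: [0.5975, -0.1471, 0.3473]
tcp_rot: [0.002, -0.521, 0.854, -0.004]
contact_force: [0.3, -0.6, -2.3]
gripper_width: 0.592
gripper_force: 112.8
0.5945432004287537 [ 0.39244837 -0.29680488 -3.56432784]
{'tcp': array([ 0.5972, -0.1469,  0.3439]), 'travel': array([-0.3966,  0.4332,  0.0416]), 'yawy': np.float64(152.76), 'toolz': array([ 0.005, -0.002, -1.   ]), 'clock': 9.65, 'q6': np.float64(-1.55), 'spin': np.float64(0.8323)}
```

View pics/s3.png

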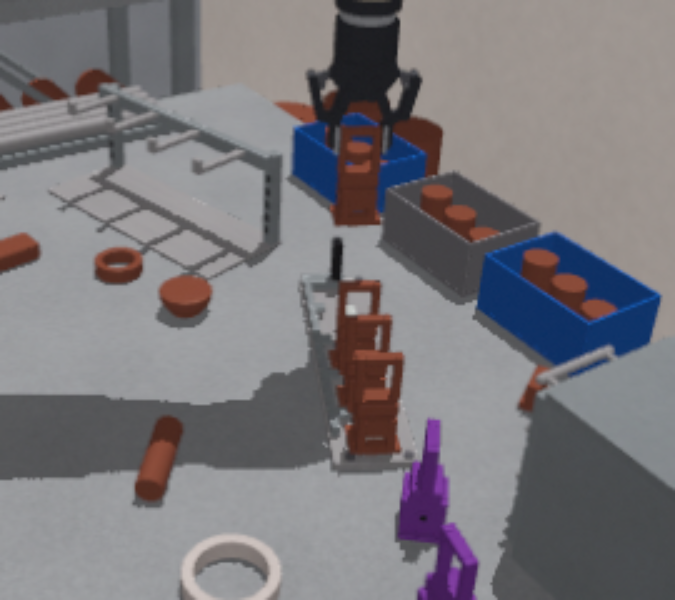

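Casting4 hangs in the gripper at (360,170), and three castings remain on the cradle. Carry it towards hook4.

```bash
python3 -m jog '{"travel":[[-0.033,0.03,-0.02],[-0.033,0.036,-0.01],[-0.033,0.036,0],[-0.033,0.036,0],[-0.033,0.036,0],[-0.033,0.036,0],[-0.033,0.036,0],[-0.033,0.036,0],[-0.033,0.036,0],[-0.033,0.036,0]],"spin":[0,0,0,0,0,0,0,0,0,0]}'
python3 -m jog '{"travel":[[-0.033,0.036,0],[-0.033,0.036,0],[0,0,0],[0,0,0],[0,0,0],[0,0,0],[0,0,0],[0,0,0],[0,0,0],[0,0,0]],"spin":[0,0,0.139,0.139,0.139,0.139,0.139,0.137,0,0]}'
python3 - <<'E'
from h import *
print(delta(W(RK,(-.08,.15,.235)),RK[2]+np.pi/2))
E
```

```text
clock: 10.65
tool_pos: [0.4313, 0.3104, 0.3687]
tcp_rot: [-0.001, -0.521, 0.854, 0.0]
contact_force: [1.5, 0.8, -2.3]
gripper_width: 0.593
gripper_force: 112.2
clock: 11.65
tool_pos: [0.3988, 0.4003, 0.369]
tcp_rot: [-0.001, -0.133, 0.991, -0.0]
contact_force: [-0.1, 0.8, -2.3]
gripper_width: 0.588
gripper_force: 112.4
{'tcp': array([0.3988, 0.4003, 0.369 ]), 'travel': array([0.0036, 0.0048, 0.134 ]), 'yawy': np.float64(105.31), 'toolz': array([-0.001, -0.001, -1.   ]), 'clock': 11.65, 'q6': np.float64(0.29), 'spin': np.float64(0.0042)}
```

```bash
python3 -m jog '{"travel":[[0.004,0.005,0.03],[0,0,0.03],[0,0,0.03],[0,0,0.03],[0,0,0.014],[0,0,0]],"spin":[0,0,0,0,0,0]}'
python3 - <<'E'
from h import *
f=cams.grab_frame('wrist');I=cv2.resize(f['color'],None,fx=1.5,fy=1.5)
P=proj(f,[W(RK,(x,y,z)) for y in(.05,.15) for x,z in((-.036,.172),(-.028,.158),(.06,.158))])*1.5
for p in P: cv2.circle(I,tuple(int(v) for v in p),4,(0,255,0),1)
cv2.imwrite('pics/w4.png',I);print(np.round(P))
print(delta(W(RK,(0,.15,.235)),RK[2]+np.pi/2))
E
```

```text
clock: 12.25
tool_pos: [0.3929, 0.4036, 0.2337]
tcp_rot: [-0.002, -0.132, 0.991, -0.001]
contact_force: [-0.5, 0.3, -2.0]
gripper_width: 0.591
gripper_force: 112.2
[[118. 494.]
 [141. 486.]
 [172. 638.]
 [382. 497.]
 [382. 488.]
 [381. 641.]]
{'tcp': array([0.3936, 0.404 , 0.2357]), 'travel': array([-0.0802, -0.0004,  0.0006]), 'yawy': np.float64(105.16), 'toolz': array([-0.001, -0.001, -1.   ]), 'clock': 12.3, 'q6': np.float64(0.3), 'spin': np.float64(0.0016)}
```

View pics/w4.png

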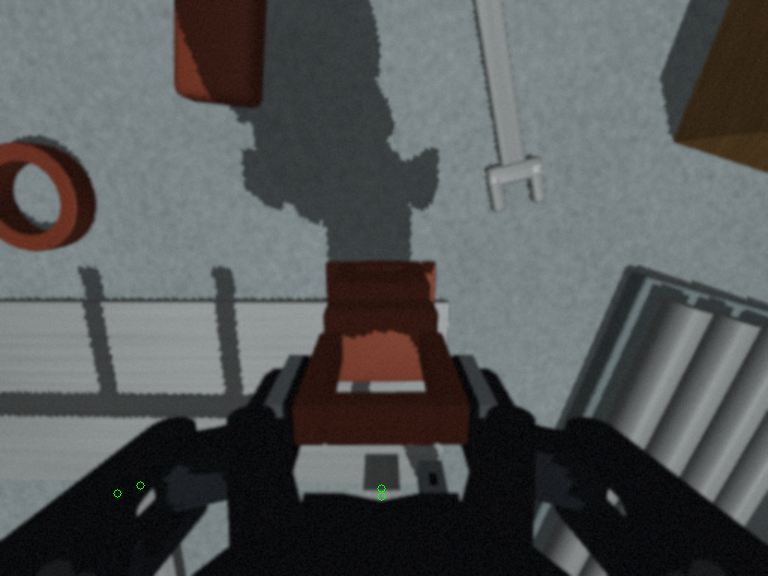

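Wrist view: hook4's upturned tip is at (382,490), exactly under the predicted mark and centred on the held eye's bar (381,420). Go over and set down.

```bash
python3 -m jog '{"travel":[[-0.02,0,0],[-0.02,0,0],[-0.02,0,0],[-0.02,0,0],[0,0,0],[0,0,0.01],[0,0,0.01],[0,0,0.005],[0,0,0.003],[0,0,0]],"spin":[0,0,0,0,0,0,0,0,0,0]}'
python3 -c "
from h import *
print(L(RK,readout.state()['tool_pos']),readout.state()['contact_force'])"
```

```text
clock: 13.3
tool_pos: [0.4706, 0.4249, 0.2073]
tcp_rot: [-0.0, -0.131, 0.991, -0.0]
contact_force: [0.8, -0.3, -2.8]
gripper_width: 0.592
gripper_force: 112.2
[-0.00038543  0.15039089  0.20734921] [ 0.84241057 -0.25442201 -2.80256528]
```

```bash
python3 -m jog '{"travel":[[0,0,0.002],[0,0,0.002],[0,0,0]],"spin":[0,0,0]}'
```

```text
clock: 13.6
tool_pos: [0.4713, 0.4251, 0.2041]
tcp_rot: [0.0, -0.131, 0.991, 0.0]
contact_force: [0.2, 0.1, -3.0]
gripper_width: 0.59
gripper_force: 112.8
```

```bash
python3 -m jog '{"travel":[[0,0,0.002],[0,0,0]],"spin":[0,0]}'; python3 -m jog '{"travel":[[0,0,0.001],[0,0,0]],"spin":[0,0]}'
```

```text
clock: 13.8
tool_pos: [0.4713, 0.4251, 0.204]
tcp_rot: [0.001, -0.131, 0.991, 0.0]
contact_force: [-5.1, -3.2, 8.6]
gripper_width: 0.592
gripper_force: 114.0
clock: 14.0
tool_pos: [0.4713, 0.4252, 0.2039]
tcp_rot: [0.001, -0.131, 0.991, 0.0]
contact_force: [-7.0, -5.2, 15.1]
gripper_width: 0.59
gripper_force: 114.7
```

Contact. Release and lift, then return over casting3.

```bash
python3 -m jog '{"travel":[[0,0,-0.001],[0,0,0],[0,0,0],[0,0,0],[0,0,-0.02],[0,0,-0.03],[0,0,-0.03],[0,0,-0.03],[0,0,0],[0,0,0]],"spin":[0,0,0,0,0,0,0,0,0,0]}' 100
python3 - <<'E'
from h import *
f=cams.grab_frame('scene');g=cams.grab_frame('side')
cv2.imwrite('pics/s5.png',np.hstack([cv2.resize(f['color'][140:370,180:440],None,fx=1.5,fy=1.5),cv2.resize(g['color'][110:340,150:400],None,fx=1.5,fy=1.5)]))
print(delta(W(CR,(.038,-.001,.30)),CR[2]+np.pi/2))
E
```

```text
clock: 15.0
tool_pos: [0.4715, 0.4252, 0.3123]
tcp_rot: [0.001, -0.131, 0.991, 0.0]
contact_force: [-0.3, -0.3, 0.2]
gripper_width: 0.996
gripper_force: 0.0
{'tcp': array([0.471 , 0.4249, 0.3105]), 'travel': array([ 0.0785, -0.6412,  0.0109]), 'yawy': np.float64(105.08), 'toolz': array([-0.002, -0.001, -1.   ]), 'clock': 15.1, 'q6': np.float64(0.27), 'spin': np.float64(-0.8329)}
```

View pics/s5.png

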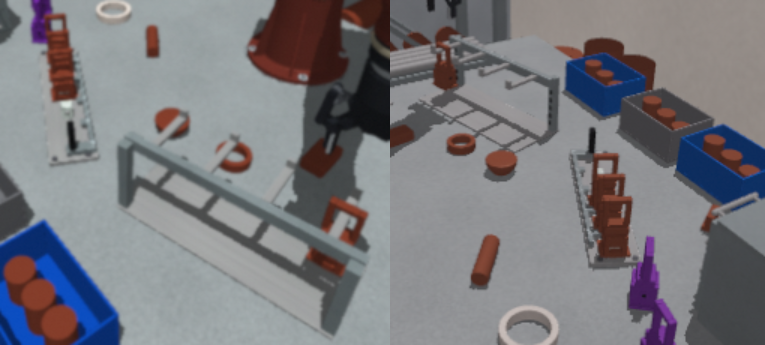

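Casting4 hangs on hook4 (left half, (340,215)), and the other three are still on the cradle. Next: casting3.

```bash
python3 -m jog '{"travel":[[0.006,-0.049,0],[0.006,-0.049,0],[0.006,-0.049,0],[0.006,-0.049,0],[0.006,-0.049,0],[0.006,-0.049,0],[0.006,-0.049,0],[0.006,-0.049,0],[0.006,-0.049,0],[0.006,-0.049,0]],"spin":[0,0,0,0,0,0,0,0,0,0]}'
python3 -m jog '{"travel":[[0.006,-0.049,0],[0.006,-0.049,0],[0.006,-0.049,0],[0,0,0],[0,0,0],[0,0,0],[0,0,0],[0,0,0],[0,0,0],[0,0,0]],"spin":[0,0,0,-0.139,-0.139,-0.139,-0.139,-0.139,-0.138,0]}'
cat > chk.py <<'E'
from h import *; import sys
i=float(sys.argv[1])
print(delta(W(CR,(i,-.001,.168)),CR[2]+np.pi/2))
f=cams.grab_frame('wrist'); c=f['color'].astype(int); e=proj(f,[W(CR,(i,y,.136)) for y in(-.026,0,.026)]); print('pred eye px',np.round(e,0).tolist())
m=((c[:,:,2]>c[:,:,1]*1.7)&(c[:,:,2]>50)).astype(np.uint8)   # red paint
r=int(e[1][1]); print('red span rows', [(k,np.flatnonzero(m[k])[[0,-1]].tolist()) if m[k].any() else None for k in range(max(r-12,0),r+13,4)])
print([(np.round(d['point']),round(d['p'],2)) for d in cams.spot_in(f,'casting1')])
E
python3 chk.py .038
```

```text
clock: 16.1
tool_pos: [0.5402, -0.0656, 0.3105]
tcp_rot: [-0.001, -0.131, 0.991, 0.0]
contact_force: [1.6, 0.7, -0.5]
gripper_width: 0.996
gripper_force: 0.0
clock: 17.1
tool_pos: [0.5612, -0.2101, 0.3104]
tcp_rot: [-0.0, -0.522, 0.853, 0.001]
contact_force: [0.7, -0.3, -0.7]
gripper_width: 1.001
gripper_force: 0.0
{'tcp': array([ 0.5612, -0.2101,  0.3104]), 'travel': array([ 0.0038, -0.003 ,  0.1424]), 'yawy': np.float64(152.92), 'toolz': array([-0.002,  0.001, -1.   ]), 'clock': 17.1, 'q6': np.float64(-1.67), 'spin': np.float64(0.0021)}
pred eye px [[223.0, 194.0], [252.0, 194.0], [281.0, 194.0]]
red span rows [(182, [235, 264]), (186, [222, 276]), (190, [221, 276]), (194, [222, 276]), (198, [223, 275]), None, None]
[(array([252., 176.]), 0.63), (array([251., 107.]), 0.61), (array([249.,  26.]), 0.6)]
```

```bash
python3 -m jog '{"travel":[[0.004,-0.004,0.02],[0,0,0.03],[0,0,0.03],[0,0,0.03],[0,0,0.03],[0,0,0],[0,0,0]],"spin":[0,0,0,0,0,0,0]}'
python3 -m jog '{"travel":[[0,0,0],[0,0,0],[0,0,0],[0,0,0],[0,0,0],[0,0,0]],"spin":[0,0,0,0,0,0]}' 0 100
python3 -m jog '{"travel":[[0,0,-0.005],[0,0,-0.005],[0,0,-0.01],[0,0,-0.01],[0,0,-0.01],[0,0,-0.02],[0,0,-0.04],[0,0,-0.05],[0,0,-0.05],[0,0,0]],"spin":[0,0,0,0,0,0,0,0,0,0]}'
python3 - <<'E'
from h import *
print(delta(W(RK,(-.08,.05,.37)),RK[2]+np.pi/2))
E
```

```text
clock: 17.9
tool_pos: [0.5631, -0.2155, 0.1721]
tcp_rot: [-0.0, -0.52, 0.854, 0.0]
contact_force: [0.3, 0.5, 0.6]
gripper_width: 1.001
gripper_force: 0.0
clock: 18.5
tool_pos: [0.564, -0.2161, 0.1741]
tcp_rot: [0.001, -0.521, 0.854, -0.001]
contact_force: [-2.8, 0.6, 8.2]
gripper_width: 0.593
gripper_force: 104.6
clock: 19.5
tool_pos: [0.5645, -0.2164, 0.3817]
tcp_rot: [0.003, -0.521, 0.853, -0.006]
contact_force: [0.5, -0.1, -2.1]
gripper_width: 0.59
gripper_force: 110.4
{'tcp': array([ 0.5645, -0.2164,  0.3817]), 'travel': array([-0.3997,  0.368 ,  0.0065]), 'yawy': np.float64(152.81), 'toolz': array([ 0.011, -0.007, -1.   ]), 'clock': 19.5, 'q6': np.float64(-1.68), 'spin': np.float64(0.8332)}
```

```bash
python3 -m jog '{"travel":[[-0.036,0.033,0],[-0.036,0.033,0],[-0.036,0.033,0],[-0.036,0.033,0],[-0.036,0.033,0],[-0.036,0.033,0],[-0.036,0.033,0],[-0.036,0.033,0],[-0.036,0.033,0],[-0.036,0.033,0]],"spin":[0,0,0,0,0,0,0,0,0,0]}'
python3 -m jog '{"travel":[[-0.038,0.037,0],[0,0,0],[0,0,0],[0,0,0],[0,0,0],[0,0,0],[0,0,0],[0,0,0],[0,0,0]],"spin":[0,0.139,0.139,0.139,0.139,0.139,0.138,0,0]}'
python3 - <<'E'
from h import *
print(delta(W(RK,(-.08,.05,.237)),RK[2]+np.pi/2),readout.state()['gripper_width'])
E
```

```text
clock: 20.5
tool_pos: [0.4332, 0.2571, 0.3725]
tcp_rot: [0.001, -0.521, 0.854, -0.0]
contact_force: [1.2, 1.3, -2.2]
gripper_width: 0.588
gripper_force: 109.9
clock: 21.4
tool_pos: [0.4196, 0.3031, 0.3722]
tcp_rot: [0.0, -0.133, 0.991, 0.0]
contact_force: [0.1, 0.4, -3.5]
gripper_width: 0.593
gripper_force: 109.9
{'tcp': array([0.4196, 0.3031, 0.3722]), 'travel': array([-0.0013,  0.004 ,  0.1352]), 'yawy': np.float64(105.31), 'toolz': array([ 0.,  0., -1.]), 'clock': 21.4, 'q6': np.float64(0.11), 'spin': np.float64(0.0043)} 0.5925165572537889
```

```bash
python3 -m jog '{"travel":[[0,0.004,0.03],[0,0,0.03],[0,0,0.03],[0,0,0.03],[0,0,0.015],[0,0,0]],"spin":[0,0,0,0,0,0]}'
python3 -m jog '{"travel":[[-0.02,0,0],[-0.02,0,0],[-0.02,0,0],[-0.02,0,0],[0,0,0],[0,0,0.01],[0,0,0.01],[0,0,0.005],[0,0,0.003],[0,0,0]],"spin":[0,0,0,0,0,0,0,0,0,0]}'
python3 -c "
from h import *
print(L(RK,readout.state()['tool_pos']),readout.state()['contact_force'])"
```

```text
clock: 22.0
tool_pos: [0.4176, 0.3066, 0.235]
tcp_rot: [-0.002, -0.132, 0.991, -0.0]
contact_force: [-0.4, -0.1, -2.2]
gripper_width: 0.595
gripper_force: 110.1
clock: 23.0
tool_pos: [0.4954, 0.3277, 0.2084]
tcp_rot: [-0.0, -0.131, 0.991, -0.0]
contact_force: [-0.1, 0.5, -2.4]
gripper_width: 0.593
gripper_force: 110.0
[-0.00178631  0.05007311  0.20837491] [-0.13158087  0.46688324 -2.43073424]
```

```bash
python3 -m jog '{"travel":[[0,0,0.002],[0,0,0]],"spin":[0,0]}';python3 -m jog '{"travel":[[0,0,0.002],[0,0,0]],"spin":[0,0]}'
```

```text
clock: 23.2
tool_pos: [0.4959, 0.3278, 0.207]
tcp_rot: [0.0, -0.131, 0.991, 0.0]
contact_force: [1.1, -0.5, -1.5]
gripper_width: 0.585
gripper_force: 110.0
clock: 23.4
tool_pos: [0.4961, 0.3279, 0.2059]
tcp_rot: [0.001, -0.131, 0.991, 0.0]
contact_force: [-3.5, -1.3, 3.3]
gripper_width: 0.588
gripper_force: 110.8
```

```bash
python3 -m jog '{"travel":[[0,0,0],[0,0,0],[0,0,0],[0,0,0],[0,0,-0.02],[0,0,-0.03],[0,0,-0.03],[0,0,-0.03],[0,0,0],[0,0,0]],"spin":[0,0,0,0,0,0,0,0,0,0]}' 100
python3 - <<'E'
from h import *
f=cams.grab_frame('scene');g=cams.grab_frame('side')
cv2.imwrite('pics/s6.png',np.hstack([cv2.resize(f['color'][140:370,180:440],None,fx=1.5,fy=1.5),cv2.resize(g['color'][110:340,150:400],None,fx=1.5,fy=1.5)]))
print(delta(W(CR,(-.038,-.002,.30)),CR[2]+np.pi/2))
E
```

```text
clock: 24.4
tool_pos: [0.4962, 0.3279, 0.3154]
tcp_rot: [0.001, -0.131, 0.991, 0.0]
contact_force: [0.4, 0.6, -0.8]
gripper_width: 0.999
gripper_force: 0.0
{'tcp': array([0.4956, 0.3277, 0.3137]), 'travel': array([ 0.1274, -0.5978,  0.0139]), 'yawy': np.float64(105.08), 'toolz': array([-0.002, -0.001, -1.   ]), 'clock': 24.5, 'q6': np.float64(0.1), 'spin': np.float64(-0.8329)}
```

View pics/s6.png

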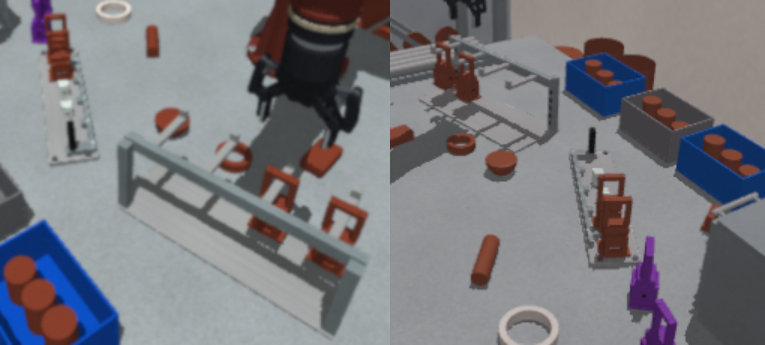

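Two hang, on hooks 3 and 4, at (272,195) and (340,220). Two remain on the cradle. Next: casting2.

```bash
python3 -m jog '{"travel":[[0.01,-0.046,0],[0.01,-0.046,0],[0.01,-0.046,0],[0.01,-0.046,0],[0.01,-0.046,0],[0.01,-0.046,0],[0.01,-0.046,0],[0.01,-0.046,0],[0.01,-0.046,0],[0.01,-0.046,0]],"spin":[0,0,0,0,0,0,0,0,0,0]}'
python3 -m jog '{"travel":[[0.01,-0.046,0],[0.01,-0.046,0],[0.007,-0.046,0],[0,0,0],[0,0,0],[0,0,0],[0,0,0],[0,0,0],[0,0,0],[0,0,0]],"spin":[0,0,0,-0.139,-0.139,-0.139,-0.139,-0.139,-0.138,0]}'
python3 chk.py -.038
```

```text
clock: 25.5
tool_pos: [0.5183, -0.1441, 0.3136]
tcp_rot: [-0.001, -0.131, 0.991, 0.001]
contact_force: [0.7, 0.3, 0.0]
gripper_width: 0.998
gripper_force: 0.0
clock: 26.5
tool_pos: [0.5285, -0.2824, 0.3134]
tcp_rot: [-0.0, -0.522, 0.853, 0.001]
contact_force: [0.6, 0.0, -1.0]
gripper_width: 1.003
gripper_force: 0.0
{'tcp': array([ 0.5285, -0.2824,  0.3134]), 'travel': array([0.0006, 0.0009, 0.1454]), 'yawy': np.float64(152.93), 'toolz': array([-0.002,  0.002, -1.   ]), 'clock': 26.5, 'q6': np.float64(-1.81), 'spin': np.float64(0.0022)}
pred eye px [[228.0, 197.0], [256.0, 197.0], [285.0, 197.0]]
red span rows [(184, [67, 267]), (188, [66, 279]), (192, [72, 280]), (196, [226, 280]), (200, [227, 279]), None, None]
[(array([250., 179.]), 0.97), (array([225.,  13.]), 0.92), (array([252., 107.]), 0.72)]
```

```bash
python3 -m jog '{"travel":[[0,0,0.02],[0,0,0.03],[0,0,0.03],[0,0,0.03],[0,0,0.03],[0,0,0.004],[0,0,0]],"spin":[0,0,0,0,0,0,0]}'
python3 -m jog '{"travel":[[0,0,0],[0,0,0],[0,0,0],[0,0,0],[0,0,0],[0,0,0]],"spin":[0,0,0,0,0,0]}' 0 100
python3 -m jog '{"travel":[[0,0,-0.005],[0,0,-0.005],[0,0,-0.01],[0,0,-0.01],[0,0,-0.01],[0,0,-0.02],[0,0,-0.04],[0,0,-0.05],[0,0,-0.05],[0,0,0]],"spin":[0,0,0,0,0,0,0,0,0,0]}'
python3 - <<'E'
from h import *
print(delta(W(RK,(-.09,-.05,.37)),RK[2]+np.pi/2))
E
```

```text
clock: 27.3
tool_pos: [0.5284, -0.2822, 0.1704]
tcp_rot: [-0.0, -0.52, 0.854, 0.001]
contact_force: [-0.2, -0.1, -0.5]
gripper_width: 1.0
gripper_force: 0.0
clock: 27.9
tool_pos: [0.5294, -0.2832, 0.1731]
tcp_rot: [0.0, -0.521, 0.854, -0.001]
contact_force: [-1.3, 0.9, 7.2]
gripper_width: 0.592
gripper_force: 105.0
clock: 28.9
tool_pos: [0.5298, -0.2835, 0.3805]
tcp_rot: [0.002, -0.521, 0.854, -0.006]
contact_force: [1.2, -0.1, -2.3]
gripper_width: 0.586
gripper_force: 110.4
{'tcp': array([ 0.5298, -0.2835,  0.3805]), 'travel': array([-0.3945,  0.3081,  0.0056]), 'yawy': np.float64(152.81), 'toolz': array([ 0.01 , -0.008, -1.   ]), 'clock': 28.9, 'q6': np.float64(-1.8), 'spin': np.float64(0.8332)}
```

```bash
python3 -m jog '{"travel":[[-0.039,0.03,0],[-0.039,0.03,0],[-0.039,0.03,0],[-0.039,0.03,0],[-0.039,0.03,0],[-0.039,0.03,0],[-0.039,0.03,0],[-0.039,0.03,0],[-0.039,0.03,0],[-0.039,0.034,0]],"spin":[0,0,0,0,0,0,0,0,0,0]}'
python3 -m jog '{"travel":[[-0.004,0.004,0],[0,0,0],[0,0,0],[0,0,0],[0,0,0],[0,0,0],[0,0,0],[0,0,0],[0,0,0]],"spin":[0,0.139,0.139,0.139,0.139,0.139,0.138,0,0]}'
python3 - <<'E'
from h import *
print(delta(W(RK,(-.08,-.05,.237)),RK[2]+np.pi/2),readout.state()['gripper_width'])
E
```

```text
clock: 29.9
tool_pos: [0.4362, 0.2033, 0.3713]
tcp_rot: [0.001, -0.521, 0.854, -0.0]
contact_force: [1.4, 0.2, -3.5]
gripper_width: 0.588
gripper_force: 109.9
clock: 30.8
tool_pos: [0.4353, 0.2066, 0.3711]
tcp_rot: [0.0, -0.133, 0.991, -0.0]
contact_force: [0.9, 0.8, -3.0]
gripper_width: 0.593
gripper_force: 109.9
{'tcp': array([0.4353, 0.2066, 0.3711]), 'travel': array([-0.0112,  0.0012,  0.1341]), 'yawy': np.float64(105.3), 'toolz': array([ 0.,  0., -1.]), 'clock': 30.8, 'q6': np.float64(-0.1), 'spin': np.float64(0.004)} 0.5927347098979622
```

```bash
python3 -m jog '{"travel":[[-0.01,0.002,0.03],[0,0,0.03],[0,0,0.03],[0,0,0.03],[0,0,0.014],[0,0,0]],"spin":[0,0,0,0,0,0]}'
python3 -m jog '{"travel":[[-0.02,0,0],[-0.02,0,0],[-0.02,0,0],[-0.02,0,0],[0,0,0],[0,0,0.01],[0,0,0.01],[0,0,0.005],[0,0,0.003],[0,0,0]],"spin":[0,0,0,0,0,0,0,0,0,0]}'
python3 -m jog '{"travel":[[0,0,0.002],[0,0,0]],"spin":[0,0]}'
python3 -c "
from h import *
print(L(RK,readout.state()['tool_pos']),readout.state()['contact_force'])"
```

```text
clock: 31.4
tool_pos: [0.4435, 0.2111, 0.2352]
tcp_rot: [-0.002, -0.132, 0.991, -0.0]
contact_force: [-0.3, -0.3, -3.2]
gripper_width: 0.589
gripper_force: 109.9
clock: 32.4
tool_pos: [0.5212, 0.2321, 0.2084]
tcp_rot: [-0.0, -0.131, 0.991, 0.0]
contact_force: [-0.5, 0.2, -3.5]
gripper_width: 0.593
gripper_force: 110.0
clock: 32.6
tool_pos: [0.5218, 0.2322, 0.207]
tcp_rot: [0.0, -0.131, 0.991, 0.0]
contact_force: [0.6, 0.4, -3.7]
gripper_width: 0.593
gripper_force: 110.0
[-0.00111408 -0.04897771  0.20700602] [ 0.61611019  0.43920881 -3.66115768]
```

```bash
python3 -m jog '{"travel":[[0,0,0.002],[0,0,0]],"spin":[0,0]}';python3 -m jog '{"travel":[[0,0,0.001],[0,0,0]],"spin":[0,0]}'
```

```text
clock: 32.8
tool_pos: [0.5219, 0.2322, 0.2051]
tcp_rot: [0.0, -0.131, 0.991, 0.0]
contact_force: [0.5, -0.6, -2.9]
gripper_width: 0.591
gripper_force: 110.5
clock: 33.0
tool_pos: [0.5219, 0.2323, 0.205]
tcp_rot: [0.0, -0.131, 0.991, -0.0]
contact_force: [-2.8, -0.9, 4.7]
gripper_width: 0.587
gripper_force: 111.2
```

Contact. Release, lift, and check before the last casting.

```bash
python3 -m jog '{"travel":[[0,0,0],[0,0,0],[0,0,0],[0,0,0],[0,0,-0.02],[0,0,-0.03],[0,0,-0.03],[0,0,-0.03],[0,0,0],[0,0,0]],"spin":[0,0,0,0,0,0,0,0,0,0]}' 100
python3 - <<'E'
from h import *
f=cams.grab_frame('scene');g=cams.grab_frame('side')
cv2.imwrite('pics/s7.png',np.hstack([cv2.resize(f['color'][140:370,180:440],None,fx=1.5,fy=1.5),cv2.resize(g['color'][110:340,150:400],None,fx=1.5,fy=1.5)]))
print(delta(W(CR,(-.114,-.002,.30)),CR[2]+np.pi/2))
E
```

```text
clock: 34.0
tool_pos: [0.5221, 0.2323, 0.3143]
tcp_rot: [0.001, -0.131, 0.991, 0.0]
contact_force: [0.3, -0.8, -0.8]
gripper_width: 1.0
gripper_force: 0.0
{'tcp': array([0.5214, 0.2321, 0.3127]), 'travel': array([ 0.1786, -0.5551,  0.0129]), 'yawy': np.float64(105.08), 'toolz': array([-0.002, -0.   , -1.   ]), 'clock': 34.1, 'q6': np.float64(-0.07), 'spin': np.float64(-0.8329)}
```

View pics/s7.png

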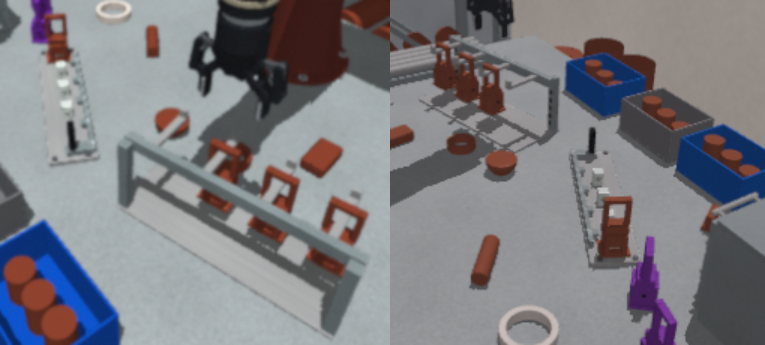

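Castings 2–4 hang on hooks 2–4, and casting1 is on the cradle at (57,40) in the left half. Next: casting1, checking the clearance to the purple part.

```bash
python3 -m jog '{"travel":[[0.014,-0.043,0],[0.014,-0.043,0],[0.014,-0.043,0],[0.014,-0.043,0],[0.014,-0.043,0],[0.014,-0.043,0],[0.014,-0.043,0],[0.014,-0.043,0],[0.014,-0.043,0],[0.014,-0.043,0]],"spin":[0,0,0,0,0,0,0,0,0,0]}'
python3 -m jog '{"travel":[[0.014,-0.043,0],[0.014,-0.043,0],[0.011,-0.039,0],[0,0,0],[0,0,0],[0,0,0],[0,0,0],[0,0,0],[0,0,0],[0,0,0]],"spin":[0,0,0,-0.139,-0.139,-0.139,-0.139,-0.139,-0.138,0]}'
python3 chk.py -.114
python3 - <<'E'
from h import *
g=cams.grab_frame('side');print(np.round([L(CR,p) for p in atz(g,[(320,303),(320,312),(323,272)],.0)],3),np.round(L(CR,atz(g,[(323,272)],.124)[0]),3))
E
```

```text
clock: 35.1
tool_pos: [0.4976, -0.221, 0.3125]
tcp_rot: [-0.001, -0.131, 0.991, 0.001]
contact_force: [1.3, 0.0, 0.1]
gripper_width: 1.0
gripper_force: 0.0
clock: 36.1
tool_pos: [0.493, -0.3499, 0.3124]
tcp_rot: [-0.0, -0.522, 0.853, 0.001]
contact_force: [-0.2, -0.3, 0.1]
gripper_width: 1.0
gripper_force: 0.0
{'tcp': array([ 0.493 , -0.3499,  0.3124]), 'travel': array([0.0003, 0.0002, 0.1444]), 'yawy': np.float64(152.93), 'toolz': array([-0.001,  0.002, -1.   ]), 'clock': 36.1, 'q6': np.float64(-1.93), 'spin': np.float64(0.0022)}
pred eye px [[227.0, 197.0], [255.0, 197.0], [284.0, 198.0]]
red span rows [(185, [56, 444]), (189, [225, 442]), (193, [45, 441]), (197, [43, 279]), (201, [42, 277]), (205, [40, 93]), (209, [38, 96])]
[(array([253., 178.]), 0.7)]
[[-0.216 -0.048 -0.   ]
 [-0.249 -0.042  0.   ]
 [-0.086 -0.084  0.   ]] [-0.231 -0.04   0.124]
```

```bash
python3 -m jog '{"travel":[[0,-0.001,0.02],[0,0,0.03],[0,0,0.03],[0,0,0.03],[0,0,0.03],[0,0,0.003],[0,0,0]],"spin":[0,0,0,0,0,0,0]}'
python3 -m jog '{"travel":[[0,0,0],[0,0,0],[0,0,0],[0,0,0],[0,0,0],[0,0,0]],"spin":[0,0,0,0,0,0]}' 0 100
python3 -m jog '{"travel":[[0,0,-0.005],[0,0,-0.005],[0,0,-0.01],[0,0,-0.01],[0,0,-0.01],[0,0,-0.02],[0,0,-0.04],[0,0,-0.05],[0,0,-0.05],[0,0,0]],"spin":[0,0,0,0,0,0,0,0,0,0]}'
python3 - <<'E'
from h import *
print(delta(W(RK,(-.09,-.15,.37)),RK[2]+np.pi/2))
E
```

```text
clock: 36.95
tool_pos: [0.4938, -0.3503, 0.1706]
tcp_rot: [-0.0, -0.52, 0.854, 0.001]
contact_force: [0.3, 0.1, 0.2]
gripper_width: 1.001
gripper_force: 0.0
clock: 37.55
tool_pos: [0.4946, -0.3514, 0.1731]
tcp_rot: [0.0, -0.521, 0.854, -0.001]
contact_force: [-2.5, 0.7, 7.1]
gripper_width: 0.592
gripper_force: 105.0
clock: 38.55
tool_pos: [0.4951, -0.3517, 0.3807]
tcp_rot: [0.001, -0.521, 0.853, -0.006]
contact_force: [-0.2, -0.7, -1.7]
gripper_width: 0.592
gripper_force: 110.4
{'tcp': array([ 0.4951, -0.3517,  0.3807]), 'travel': array([-0.3971,  0.241 ,  0.006 ]), 'yawy': np.float64(152.81), 'toolz': array([ 0.009, -0.01 , -1.   ]), 'clock': 38.55, 'q6': np.float64(-1.93), 'spin': np.float64(0.8333)}
```

```bash
python3 -m jog '{"travel":[[-0.04,0.024,0],[-0.04,0.024,0],[-0.04,0.024,0],[-0.04,0.024,0],[-0.04,0.024,0],[-0.04,0.024,0],[-0.04,0.024,0],[-0.04,0.024,0],[-0.04,0.024,0],[-0.038,0.025,0]],"spin":[0,0,0,0,0,0,0,0,0,0]}'
python3 -m jog '{"travel":[[0,0,0],[0,0,0],[0,0,0],[0,0,0],[0,0,0],[0,0,0],[0,0,0],[0,0,0],[0,0,0]],"spin":[0,0.139,0.139,0.139,0.139,0.139,0.138,0,0]}'
python3 - <<'E'
from h import *
print(delta(W(RK,(-.08,-.15,.237)),RK[2]+np.pi/2),readout.state()['gripper_width'])
E
```

```text
clock: 39.55
tool_pos: [0.461, 0.1153, 0.3715]
tcp_rot: [0.0, -0.521, 0.854, -0.0]
contact_force: [1.4, -0.5, -2.7]
gripper_width: 0.588
gripper_force: 109.9
clock: 40.45
tool_pos: [0.4616, 0.1132, 0.3711]
tcp_rot: [0.0, -0.133, 0.991, -0.0]
contact_force: [-0.8, 0.5, -3.0]
gripper_width: 0.589
gripper_force: 109.9
{'tcp': array([0.4616, 0.1132, 0.3711]), 'travel': array([-0.0101, -0.0017,  0.1341]), 'yawy': np.float64(105.3), 'toolz': array([ 0., -0., -1.]), 'clock': 40.45, 'q6': np.float64(-0.3), 'spin': np.float64(0.004)} 0.5889437773982611
```

```bash
python3 -m jog '{"travel":[[-0.01,-0.001,0.03],[0,0,0.03],[0,0,0.03],[0,0,0.03],[0,0,0.014],[0,0,0]],"spin":[0,0,0,0,0,0]}'
python3 -m jog '{"travel":[[-0.02,0,0],[-0.02,0,0],[-0.02,0,0],[-0.02,0,0],[0,0,0],[0,0,0.01],[0,0,0.01],[0,0,0.005],[0,0,0.003],[0,0,0]],"spin":[0,0,0,0,0,0,0,0,0,0]}'
python3 -m jog '{"travel":[[0,0,0.002],[0,0,0.002],[0,0,0]],"spin":[0,0,0]}'
python3 -c "
from h import *
print(L(RK,readout.state()['tool_pos']),readout.state()['contact_force'])"
```

```text
clock: 41.05
tool_pos: [0.4706, 0.115, 0.2352]
tcp_rot: [-0.002, -0.132, 0.991, 0.0]
contact_force: [0.3, 0.2, -2.8]
gripper_width: 0.59
gripper_force: 109.9
clock: 42.05
tool_pos: [0.5483, 0.1358, 0.2084]
tcp_rot: [-0.0, -0.131, 0.991, 0.0]
contact_force: [-1.1, -0.3, -2.6]
gripper_width: 0.592
gripper_force: 110.0
clock: 42.35
tool_pos: [0.549, 0.1359, 0.2051]
tcp_rot: [0.0, -0.131, 0.991, 0.0]
contact_force: [0.1, 0.2, -3.2]
gripper_width: 0.594
gripper_force: 110.5
[ 1.30118517e-04 -1.49058485e-01  2.05146528e-01] [ 0.10657242  0.17724126 -3.23486621]
```

```bash
python3 -m jog '{"travel":[[0,0,0.001],[0,0,0]],"spin":[0,0]}'
python3 -m jog '{"travel":[[0,0,0],[0,0,0],[0,0,0],[0,0,0],[0,0,-0.02],[0,0,-0.03],[0,0,-0.03],[0,0,-0.03],[0,0,0],[0,0,0]],"spin":[0,0,0,0,0,0,0,0,0,0]}' 100
python3 - <<'E'
from h import *
f=cams.grab_frame('scene');g=cams.grab_frame('side')
cv2.imwrite('pics/s8.png',np.hstack([cv2.resize(f['color'][140:370,180:440],None,fx=1.5,fy=1.5),cv2.resize(g['color'][110:340,150:400],None,fx=1.5,fy=1.5)]))
print(delta(W(CR,(.226,-.001,.30)),CR[2]+np.pi/2))
E
```

```text
clock: 42.55
tool_pos: [0.549, 0.1359, 0.205]
tcp_rot: [0.0, -0.131, 0.991, -0.0]
contact_force: [-2.8, -0.3, 4.9]
gripper_width: 0.591
gripper_force: 111.3
clock: 43.55
tool_pos: [0.5492, 0.1359, 0.3144]
tcp_rot: [0.001, -0.131, 0.991, -0.0]
contact_force: [0.3, -0.7, -0.7]
gripper_width: 1.0
gripper_force: 0.0
{'tcp': array([0.5485, 0.1359, 0.3127]), 'travel': array([-0.0482, -0.2029,  0.0125]), 'yawy': np.float64(105.08), 'toolz': array([-0.002,  0.   , -1.   ]), 'clock': 43.65, 'q6': np.float64(-0.25), 'spin': np.float64(-0.8329)}
```

View pics/s8.png

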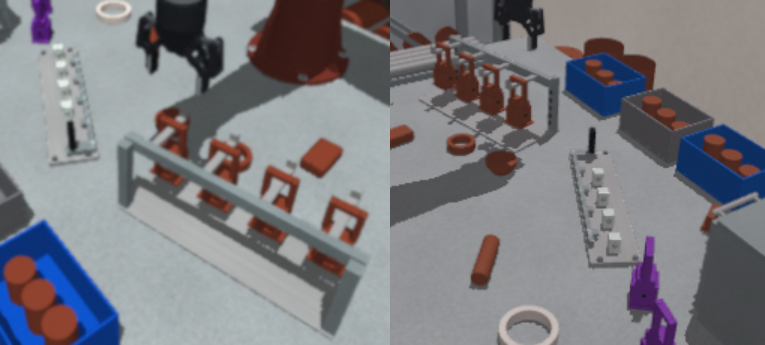

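All four hang on hooks 1–4, the cradle is empty, and the fin is open at (72,135). Now shut the bar.

```bash
python3 -m jog '{"travel":[[-0.01,-0.041,0],[-0.01,-0.041,0],[-0.01,-0.041,0],[-0.01,-0.041,0],[-0.008,-0.039,0],[0,0,0],[0,0,0],[0,0,0],[0,0,0],[0,0,0]],"spin":[0,0,0,0,0,-0.139,-0.139,-0.139,-0.139,-0.139]}' 40
python3 -m jog '{"travel":[[0,0,0],[0,0,0],[0,0,0]],"spin":[-0.138,0,0]}'
python3 - <<'E'
from h import *
print(delta(W(CR,(.226,-.001,.129)),CR[2]+np.pi/2))
E
```

```text
clock: 44.65
tool_pos: [0.6476, -0.0476, 0.3122]
tcp_rot: [-0.001, -0.463, 0.886, 0.001]
contact_force: [-0.1, 0.6, -0.6]
gripper_width: 0.397
gripper_force: 0.0
clock: 44.95
tool_pos: [0.6477, -0.0476, 0.3129]
tcp_rot: [-0.0, -0.519, 0.855, 0.001]
contact_force: [0.3, 0.2, 0.1]
gripper_width: 0.399
gripper_force: 0.0
{'tcp': array([ 0.6477, -0.0476,  0.3129]), 'travel': array([-0.0002, -0.0004,  0.1839]), 'yawy': np.float64(152.57), 'toolz': array([-0.001,  0.001, -1.   ]), 'clock': 44.95, 'q6': np.float64(-1.37), 'spin': np.float64(-0.004)}
```

```bash
python3 -m jog '{"travel":[[0,0,0.035],[0,0,0.035],[0,0,0.035],[0,0,0.035],[0,0,0.03],[0,0,0.014],[0,0,0]],"spin":[0,0,0,0,0,0,0]}'
python3 -m jog '{"travel":[[0,0,0],[0,0,0],[0,0,0],[0,0,0],[0,0,0],[0,0,0]],"spin":[0,0,0,0,0,0]}' 0 40
python3 -m jog '{"travel":[[0.007,0,0],[0.007,0,0],[0.007,0,0],[0.007,0,0],[0.007,0,0],[0.007,0,0],[0,0,0],[0,0,0]],"spin":[0,0,0,0,0,0,0,0]}'
python3 -c "
from h import *
print(L(CR,readout.state()['tool_pos']))"
```

```text
clock: 45.65
tool_pos: [0.6467, -0.0472, 0.1275]
tcp_rot: [-0.001, -0.52, 0.854, 0.002]
contact_force: [-0.1, -0.4, 0.2]
gripper_width: 0.4
gripper_force: 0.0
clock: 46.25
tool_pos: [0.6484, -0.0476, 0.1319]
tcp_rot: [0.001, -0.521, 0.854, -0.0]
contact_force: [-5.8, 2.1, 4.2]
gripper_width: 0.158
gripper_force: 41.8
clock: 47.05
tool_pos: [0.6301, -0.0835, 0.132]
tcp_rot: [0.002, -0.522, 0.853, 0.0]
contact_force: [1.2, 10.2, 1.9]
gripper_width: 0.16
gripper_force: 41.4
[ 0.18579986 -0.00161033  0.13197623]
```

```bash
python3 -m jog '{"travel":[[0,0,0],[0,0,0],[0,0,0],[0,0,-0.02],[0,0,-0.03],[0,0,-0.04],[0,0,-0.04],[0,0,-0.04],[0,0,0],[0,0,0]],"spin":[0,0,0,0,0,0,0,0,0,0]}' 40
python3 - <<'E'
from h import *
f=cams.grab_frame('scene');g=cams.grab_frame('wrist')
cv2.imwrite('pics/s9.png',np.hstack([cv2.resize(f['color'][140:370,180:440],None,fx=1.5,fy=1.5),cv2.resize(g['color'],None,fx=.78,fy=.78)[:345][:, :400] if 0 else cv2.copyMakeBorder(cv2.resize(g['color'],(400,300)),0,45,0,0,0)]))
print(proj(g,W(CR,(.187,0,.088)))*.78)
E
```

```text
clock: 48.05
tool_pos: [0.6294, -0.0854, 0.3013]
tcp_rot: [0.001, -0.521, 0.854, -0.001]
contact_force: [0.4, -0.0, -1.3]
gripper_width: 0.398
gripper_force: 0.0
[[199.30452511 149.24795292]]
```

View pics/s9.png

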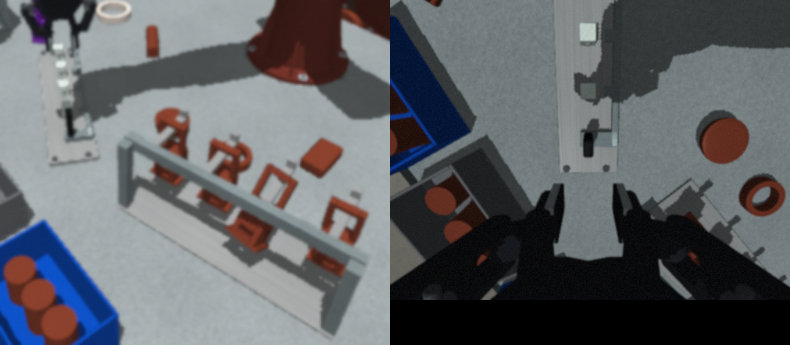

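The bar is shut. Casting3, at (270,205), looks knocked: it is tilted or swinging. I'll wait and measure whether it settles, comparing against the earlier picture.

```bash
cat > cmp.py <<'E'
from h import *
def mask(c): c=c.astype(int); return ((c[:,:,2]>c[:,:,1]*1.7)&(c[:,:,2]>50)).astype(np.uint8)
ref=cv2.resize(cv2.imread('pics/s8.png')[:345,:390],(260,230),interpolation=cv2.INTER_AREA); A=mask(ref)
ref9=cv2.resize(cv2.imread('pics/s9.png')[:345,:390],(260,230),interpolation=cv2.INTER_AREA)
f=cams.grab_frame('scene'); g=cams.grab_frame('side')
refs=cv2.resize(cv2.imread('pics/s8.png')[:345,390:],(250,230),interpolation=cv2.INTER_AREA)
B=mask(f['color'][140:370,180:440])
def st(m,x0,x1,y0,y1): s=m[y0:y1,x0:x1]; y,x=np.nonzero(s); return len(x),round(x.mean()+x0,1),round(y.mean()+y0,1),x.min()+x0,x.max()+x0,y.min()+y0,y.max()+y0
for n,b in dict(h1=(98,130,70,125),h2=(133,160,90,140),h3=(148,203,108,170),h4=(203,248,128,190)).items(): print(n,'s8',st(A,*b),'s9',st(mask(ref9),*b),'now',st(B,*b))
for y in range(108,170,2): print(''.join(' .#@'[a+2*b] for a,b in zip(A[y,145:206],B[y,145:206])))
print('side'); a=mask(refs);b=mask(g['color'][110:340,150:400])
for y in range(20,90,2): print(''.join(' .#@'[p+2*q] for p,q in zip(a[y,22:102],b[y,22:102])))
E
python3 -m jog '{"travel":[[0,0,0],[0,0,0],[0,0,0],[0,0,0],[0,0,0],[0,0,0],[0,0,0],[0,0,0],[0,0,0],[0,0,0]],"spin":[0,0,0,0,0,0,0,0,0,0]}'
python3 -m jog '{"travel":[[0,0,0],[0,0,0],[0,0,0],[0,0,0],[0,0,0],[0,0,0],[0,0,0],[0,0,0],[0,0,0],[0,0,0]],"spin":[0,0,0,0,0,0,0,0,0,0]}' >/dev/null; python3 cmp.py
```

```text
clock: 49.15
tool_pos: [0.6288, -0.085, 0.2999]
tcp_rot: [0.0, -0.521, 0.854, 0.0]
contact_force: [-0.1, 0.2, -0.0]
gripper_width: 0.397
gripper_force: 0.0
h1 s8 (400, np.float64(114.4), np.float64(95.0), np.int64(102), np.int64(124), np.int64(73), np.int64(122)) s9 (400, np.float64(114.0), np.float64(94.4), np.int64(102), np.int64(124), np.int64(73), np.int64(122)) now (419, np.float64(113.9), np.float64(94.5), np.int64(101), np.int64(124), np.int64(73), np.int64(122))
h2 s8 (375, np.float64(148.9), np.float64(114.9), np.int64(133), np.int64(159), np.int64(94), np.int64(139)) s9 (376, np.float64(148.9), np.float64(114.9), np.int64(133), np.int64(159), np.int64(94), np.int64(139)) now (396, np.float64(148.8), np.float64(114.8), np.int64(133), np.int64(159), np.int64(93), np.int64(139))
h3 s8 (569, np.float64(174.3), np.float64(129.7), np.int64(148), np.int64(202), np.int64(108), np.int64(161)) s9 (807, np.float64(168.0), np.float64(137.8), np.int64(148), np.int64(202), np.int64(108), np.int64(167)) now (542, np.float64(177.0), np.float64(123.6), np.int64(148), np.int64(202), np.int64
[... 4234 characters left out ...]
                       @@@@@@@@@@@@@@    #@@@@@@@@@@@@          
                                       @@@@@@@@@@@@@@    @@@@@@@@@@@@@@         
                                      #@@@@@@@@@@@@@@@  @@@@@@@@@@@@@@@#        
                                          @@@@@@@@##    @@@@@@@@@@@@@@@#        
                                              #         #@@@@@@@@@@@.@@#        
                                                        @@@@@@@@@@@@@@@#        
                                                      #@@@@@@@@@@@@@@@@@        
                                                          @@@@@@@@@@@@@#        
                                                              #@@@@#
```

It is swinging on its hook after the knock (the upper bar stays in place, the lower body moves). Let it settle.

```bash
Z='x'; python3 -m jog '{"travel":[[0,0,0],[0,0,0],[0,0,0],[0,0,0],[0,0,0],[0,0,0],[0,0,0],[0,0,0],[0,0,0],[0,0,0]],"spin":[0,0,0,0,0,0,0,0,0,0]}' >/dev/null
python3 -m jog '{"travel":[[0,0,0],[0,0,0],[0,0,0],[0,0,0],[0,0,0],[0,0,0],[0,0,0],[0,0,0],[0,0,0],[0,0,0]],"spin":[0,0,0,0,0,0,0,0,0,0]}' >/dev/null
python3 -m jog '{"travel":[[0,0,0],[0,0,0],[0,0,0],[0,0,0],[0,0,0],[0,0,0],[0,0,0],[0,0,0],[0,0,0],[0,0,0]],"spin":[0,0,0,0,0,0,0,0,0,0]}' >/dev/null
python3 -m jog '{"travel":[[0,0,0],[0,0,0],[0,0,0],[0,0,0],[0,0,0],[0,0,0],[0,0,0],[0,0,0],[0,0,0],[0,0,0]],"spin":[0,0,0,0,0,0,0,0,0,0]}' >/dev/null
python3 -m jog '{"travel":[[0,0,0],[0,0,0],[0,0,0],[0,0,0],[0,0,0],[0,0,0],[0,0,0],[0,0,0],[0,0,0],[0,0,0]],"spin":[0,0,0,0,0,0,0,0,0,0]}' >/dev/null
python3 cmp.py | sed -n '3p;5,35p'
python3 - <<'E'
from cmp import *
E
python3 - <<'E' | tail -12
import io,contextlib
with contextlib.redirect_stdout(io.StringIO()): from cmp import *
for i in range(12):
    f=cams.grab_frame('scene'); print(readout.state()['clock'],st(mask(f['color'][140:370,180:440]),148,203,108,170)[:3])
E
```

```text
h3 s8 (569, np.float64(174.3), np.float64(129.7), np.int64(148), np.int64(202), np.int64(108), np.int64(161)) s9 (807, np.float64(168.0), np.float64(137.8), np.int64(148), np.int64(202), np.int64(108), np.int64(167)) now (752, np.float64(171.1), np.float64(135.6), np.int64(148), np.int64(202), np.int64(108), np.int64(166))
    @@@@@@@@@@@@@@@@@                                   @@@@@
   @@@@@@@@@@@@@@@@@                                    #@@@@
 @@@@@@@@@@@@@@@@@#             ##@@@@                     @@
@@@@@@@@@@@@@#                  #@@@@@@@@.                   
 @@@@@@@@@@@#                  ##@@@@@@@@@@@..               
    @@@@@@@@                  ##@@.    ##@@@@@@@..           
        #@@@                 ###@.        ###@@@@@@...       
                             ##@..           ####@@@.        
                            ###..              ##@@..        
                           ###@.              ###@..         
                          ####                ###..          
                           ##                ###@..          
@                              
[... 7093 characters left out ...]
                         
                                                                                
55.6 (509, np.float64(175.8), np.float64(123.1))
55.65 (543, np.float64(174.9), np.float64(126.2))
55.7 (638, np.float64(173.5), np.float64(131.5))
55.75 (730, np.float64(172.6), np.float64(134.7))
55.8 (749, np.float64(171.4), np.float64(135.5))
55.85 (746, np.float64(171.4), np.float64(135.4))
55.9 (718, np.float64(172.5), np.float64(134.5))
55.95 (638, np.float64(173.8), np.float64(131.4))
56.0 (546, np.float64(174.8), np.float64(126.3))
56.05 (510, np.float64(175.8), np.float64(123.3))
56.1 (508, np.float64(175.8), np.float64(123.2))
56.15 (522, np.float64(175.2), np.float64(124.5))
```

```bash
for i in 1 2 3 4 5 6 7 8 9 10 11 12 13 14 15 16 17 18 19 20 21 22 23 24 25 26 27 28 29 30; do python3 -m jog '{"travel":[[0,0,0],[0,0,0],[0,0,0],[0,0,0],[0,0,0],[0,0,0],[0,0,0],[0,0,0],[0,0,0],[0,0,0]],"spin":[0,0,0,0,0,0,0,0,0,0]}' >/dev/null; done
python3 - <<'E' | tail -57
import io,contextlib
with contextlib.redirect_stdout(io.StringIO()): from cmp import *
for i in range(14):
    f=cams.grab_frame('scene'); print(readout.state()['clock'],st(mask(f['color'][140:370,180:440]),148,203,108,170)[:3])
B=mask(f['color'][140:370,180:440])
for y in range(108,170,2): print(''.join(' .#@'[a+2*b] for a,b in zip(A[y,145:206],B[y,145:206])))
E
```

```text
86.3 (625, np.float64(173.5), np.float64(130.7))
86.35 (625, np.float64(173.6), np.float64(130.8))
86.4 (622, np.float64(173.5), np.float64(130.7))
86.45 (626, np.float64(173.6), np.float64(130.7))
86.5 (624, np.float64(173.6), np.float64(130.8))
86.55 (620, np.float64(173.5), np.float64(130.8))
86.6 (624, np.float64(173.5), np.float64(130.7))
86.65 (622, np.float64(173.6), np.float64(130.8))
86.7 (628, np.float64(173.6), np.float64(130.8))
86.75 (628, np.float64(173.6), np.float64(130.8))
86.8 (622, np.float64(173.6), np.float64(130.7))
86.85 (624, np.float64(173.7), np.float64(130.8))
86.9 (625, np.float64(173.6), np.float64(130.8))
86.95 (624, np.float64(173.6), np.float64(130.7))
    @@@@@@@@@@@@@@@@@                                   @@@@@
   @@@@@@@@@@@@@@@@@                                    #@@@@
 @@@@@@@@@@@@@@@@@#             ##@@..                     @@
@@@@@@@@@@@@@#                  #@@@@@@@..                   
 @@@@@@@@@@@                   ##@@@@@@@@@@...               
    @@@@@@@@                   #@@@   ###@@@@@@...           
        #@@@                   #@@ 
[... 548 characters left out ...]
                  @@@@@@            
    @@@                                       @@             
                                                             
                                                             
                      #@@@@                                  
                    ##@@@@@@@@@                              
                     #@@@@@@@@@@@@@                          
                        ##@@@@@@@@@@@@@                      
                          ###@@@@@@@@@@@@@#                  
                              ##@@@@@@@@@@@@@                
                                ####@@@@@@@.                 
                                    ####@..
```

Casting3 has settled on its hook, shifted only about 2 px along it. The bar is shut and the robot is clear of everything. Handing in.

```bash
python3 -c "
from plant import job; print(job.sign_off())"
```

```text
the job is handed in; nothing more can be done
None
```

I hung all four castings on hooks 1–4, slid the lock bar shut, and handed the job in; sign-off returned no verdict, and casting3, which was knocked into a swing as the bar was being shut, had settled on its hook before that.

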